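Flash mini pans under a countertop grill

TASK

Flash the pans: slide every mini pan from the serving board in under the grill's overhang, one to a bay, flat on the deck, dish wholly under it and handle straight out of the front; when all are in, pull the gas knob fully up, turn the start key clockwise to its stop, hold it a moment and let it spring back. Let the grill run for at least 4 seconds with the pans in place, then push the gas knob fully down and set every pan back flat on the serving board. Leave the bowl, jar and bottle where they stand.

Things in the scene. Friction and masses are not known exactly. Their poses are not given: they have to be found in the camera images.
- grill: Steel countertop grill, fixed; 342 wide (y), 145 deep (x), 96 high. Origin: at counter level, 65 behind its front, mid-width; z up; open front faces -x. Deck 8 thick, x=-65 to 50; end walls, 6 thick, at y=+-168, 96 high; two rails, 6 thick, 18 above the deck, at y=+-56, x=-60 to 50, part it into three bays, each 106 wide. Axes of all grill points are the grill's unless said.
- overhang (a point): Middle of the lower front edge of the front beam, at (-60, 0, 66) in the grill's frame. Beam: x=-60 to -20, z=66 to 96, full width; behind it three copper heating rods along y, undersides at z=68. The gap between deck and beam is 58 high. A pan's dish is wholly under the overhang when the pan's origin is at grill x=-15 or more. On the beam's top are the gas knob and the key.
- back_stop (a point): Middle of the rear housing's front face at deck level, (50, 0, 8) in the grill's frame. The housing is x=50 to 80, z=0 to 96, full width; a pan pushed against it has its origin at grill x=+6.
- bay1 (a point): Middle of the right-hand bay (seen from the robot), on the deck's top, at (0, -112, 8) in the grill's frame.
- bay2 (a point): Middle of the centre bay, on the deck's top, at (0, 0, 8) in the grill's frame.
- bay3 (a point): Middle of the left-hand bay, on the deck's top, at (0, 112, 8) in the grill's frame.
- gas (a joint): Gas knob on the beam's top, a black mushroom knob that slides straight up: 0 = down (off), 0.015 = fully up (on). About 4 N of detent friction; it stays where it is left, so it can be pushed down from above.
- gas_grip (a point): Middle of the gas knob's head, 28 in diameter and 18 tall, on a stem 14 thick; this point is 9 below the head's top and (knob down) 25 above the beam's top, at (-40, -30, 121) in the grill's frame, rising with the knob.
- key (a joint): Spring-return start key on the beam's top, upright axis: 0 = rest/run, grows clockwise seen from above to its stop at 1.2 rad (start). A spring (0.12 N m per rad) brings it back to 0 when let go.
- key_grip (a point): Middle of the key's upright flat bow, 10 thick, 34 long, 22 tall; on the axis, 11 below the bow's top and 25 above the beam's top, at (-40, 100, 121) in the grill's frame. The bow lies along this point's x axis, which is the grill's x axis when the key is at 0 and turns with the key.
- board: Dark wooden serving board, fixed: 150 (x) by 380 (y), 14 thick; origin under its centre, at counter level; z up. The pans start on it and come back to it, dishes on the wood, handles overhanging its near (-x) edge.
- pan1: Loose mini frying pan of chickpeas (may be absent), about 0.2 kg: round dish 90 in diameter, 26 high, with a straight black handle pointing to its -x, 16 wide and 10 thick, from the rim out to x=-155, rising outwards: its middle line is at z=28 at x=-60, z=40 at x=-115 and z=48 at x=-150. Origin: centre of the dish's underside; z up.
- pan2: Loose mini frying pan of chickpeas (may be absent), about 0.2 kg: round dish 90 in diameter, 26 high, with a straight black handle pointing to its -x, 16 wide and 10 thick, from the rim out to x=-155, rising outwards: its middle line is at z=28 at x=-60, z=40 at x=-115 and z=48 at x=-150. Origin: centre of the dish's underside; z up.
- pan3: Loose mini frying pan of chickpeas (may be absent), about 0.2 kg: round dish 90 in diameter, 26 high, with a straight black handle pointing to its -x, 16 wide and 10 thick, from the rim out to x=-155, rising outwards: its middle line is at z=28 at x=-60, z=40 at x=-115 and z=48 at x=-150. Origin: centre of the dish's underside; z up.
- bowl: Bystander: loose steel bowl, 120 across, 60 high; origin under its centre.
- jar: Bystander: loose amber glass jar, 56 in diameter, 90 high; origin under its centre.
- oil: Bystander: loose green glass bottle, 64 in diameter, 200 high; origin under its centre.
Things that resemble listed ones, but are neither listed nor needed, are in the scene too. What is shaped like the pan3 but turquoise is not meant. What is shaped like the pan2 but purple is not meant.

How it is judged:
On the way, in this order (a step that is already met when the one before it is completed fails the run):
1. every pan is in a bay, dish wholly under the overhang, flat on the deck, handle straight out, let go (((x of pan1 in the frame of bay1 between -0.015 and 0.02 m and y of pan1 in the frame of bay1 between -0.02 and 0.02 m) or (x of pan1 in the frame of bay2 between -0.015 and 0.02 m and y of pan1 in the frame of bay2 between -0.02 and 0.02 m) or (x of pan1 in the frame of bay3 between -0.015 and 0.02 m and y of pan1 in the frame of bay3 between -0.02 and 0.02 m)) and z of pan1 in the frame of bay1 between -0.006 and 0.006 m and angle between the x axis of each of pan1, pan2, pan3 and the x axis of grill, either way round below 0.3 rad and angle between each of pan1, pan2, pan3's own z axis and vertical below 0.1 rad and ((x of pan2 in the frame of bay1 between -0.015 and 0.02 m and y of pan2 in the frame of bay1 between -0.02 and 0.02 m) or (x of pan2 in the frame of bay2 between -0.015 and 0.02 m and y of pan2 in the frame of bay2 between -0.02 and 0.02 m) or (x of pan2 in the frame of bay3 between -0.015 and 0.02 m and y of pan2 in the frame of bay3 between -0.02 and 0.02 m)) and z of pan2 in the frame of bay1 between -0.006 and 0.006 m and ((x of pan3 in the frame of bay1 between -0.015 and 0.02 m and y of pan3 in the frame of bay1 between -0.02 and 0.02 m) or (x of pan3 in the frame of bay2 between -0.015 and 0.02 m and y of pan3 in the frame of bay2 between -0.02 and 0.02 m) or (x of pan3 in the frame of bay3 between -0.015 and 0.02 m and y of pan3 in the frame of bay3 between -0.02 and 0.02 m)) and z of pan3 in the frame of bay1 between -0.006 and 0.006 m and linear speed of each of pan1, pan2, pan3 below 0.02 m/s and contact force between each of pan1, pan2, pan3 and the fingers below 0.1 N), for 0.2 s.
2. the gas knob is pulled up (value of joint gas above 0.011 m), for 0.1 s.
3. the start key is turned clockwise to its stop and held (value of joint key above 1 rad), for 0.2 s.
4. the key is let go and has sprung back, and the grill runs, gas up and pans in place, for 4 s (((x of pan1 in the frame of bay1 between -0.015 and 0.02 m and y of pan1 in the frame of bay1 between -0.02 and 0.02 m) or (x of pan1 in the frame of bay2 between -0.015 and 0.02 m and y of pan1 in the frame of bay2 between -0.02 and 0.02 m) or (x of pan1 in the frame of bay3 between -0.015 and 0.02 m and y of pan1 in the frame of bay3 between -0.02 and 0.02 m)) and z of pan1 in the frame of bay1 between -0.006 and 0.006 m and angle between the x axis of each of pan1, pan2, pan3 and the x axis of grill, either way round below 0.3 rad and angle between each of pan1, pan2, pan3's own z axis and vertical below 0.1 rad and ((x of pan2 in the frame of bay1 between -0.015 and 0.02 m and y of pan2 in the frame of bay1 between -0.02 and 0.02 m) or (x of pan2 in the frame of bay2 between -0.015 and 0.02 m and y of pan2 in the frame of bay2 between -0.02 and 0.02 m) or (x of pan2 in the frame of bay3 between -0.015 and 0.02 m and y of pan2 in the frame of bay3 between -0.02 and 0.02 m)) and z of pan2 in the frame of bay1 between -0.006 and 0.006 m and ((x of pan3 in the frame of bay1 between -0.015 and 0.02 m and y of pan3 in the frame of bay1 between -0.02 and 0.02 m) or (x of pan3 in the frame of bay2 between -0.015 and 0.02 m and y of pan3 in the frame of bay2 between -0.02 and 0.02 m) or (x of pan3 in the frame of bay3 between -0.015 and 0.02 m and y of pan3 in the frame of bay3 between -0.02 and 0.02 m)) and z of pan3 in the frame of bay1 between -0.006 and 0.006 m and value of joint gas above 0.011 m and value of joint key below 0.12 rad and contact force between key and the fingers below 0.1 N), for 4 s.
5. the gas knob is pushed down (value of joint gas below 0.003 m), for 0.1 s.
At the end, for the whole second after the job is handed in: Every pan present stands on the serving board, centre over the wood (5 mm or more in from its edges), flat (6 mm, 0.1 rad), at rest, let go; gas knob down within 3 mm; key within 0.12 rad of rest (x of pan1 in the frame of board between -0.07 and 0.07 m and y of pan1 in the frame of board between -0.185 and 0.185 m and z of pan1 in the frame of board between 0.008 and 0.02 m and angle between each of pan1, pan2, pan3's own z axis and vertical below 0.1 rad and x of pan2 in the frame of board between -0.07 and 0.07 m and y of pan2 in the frame of board between -0.185 and 0.185 m and z of pan2 in the frame of board between 0.008 and 0.02 m and x of pan3 in the frame of board between -0.07 and 0.07 m and y of pan3 in the frame of board between -0.185 and 0.185 m and z of pan3 in the frame of board between 0.008 and 0.02 m and linear speed of each of pan1, pan2, pan3 below 0.02 m/s and contact force between each of pan1, pan2, pan3 and the fingers below 0.1 N and value of joint gas below 0.003 m and value of joint key below 0.12 rad); the robot touches nothing.
It fails at once if a bystander (bowl, jar, bottle) is moved by more than 3 cm (distance of any of bowl, jar, oil from where it was at the start of the episode above 0.03 m).
Of pan1, pan2, pan3 only 2 to 3 are there at a start; the rules pass over those that are not, and their reading is None.
At some moment in a run one of pan1, pan2, pan3 may be knocked a few centimetres aside while the robot is not near it.
Once in a run the grip may slacken for a moment while it holds something.
It also fails if it takes over 210 s, if anything falls off the work surface, if the arm or the gripper's body presses on something with over 40 N, if the wrist force passes 120 N, or if a joint passes its speed limit or range.

ROBOT

A 6-joint arm with a two-finger parallel gripper is mounted at the origin on the work surface. World frame = base frame: x ahead of the robot, y to its left, z up, the work surface at z = 0. Lengths are in m, angles in rad, forces in N, time in s.
With the tool pointing down it reaches from about 0.4 to 0.825 m from the base axis. Payload 7 kg.
Tool frame: the origin (TCP) lies on the mounting face of the last link; the fingertips stand arm.tcp_to_tips ahead of it and the grasp point (between the pads) lies 159 mm ahead of it (arm.tcp_to_tips is the distance from the TCP to the fingertips, in m); z points along the fingers, y is the direction in which the jaws open and shut (so a half turn about z gives the same grasp; the last joint's range is limited). The gripper opens to 88 mm and grips with 3 to 60 N. Pads are 19 mm wide; open, the fingers measure 130 mm over their backs; the gripper's body (78 mm by 193 mm) begins 47 mm behind the grasp point.
Start: joints at [1.576, 0.359, 0.012, 0, -1.224, -0.288], TCP at [0.188, 0.648, 0.405] pointing down, gripper open.
Joint ranges: [-3.07, 3.07], [-1.43, 2.12], [-1.02, 1.25], [-3.03, 1.67], [-3.05, -0], [-3.03, 3.03]. Speed limits (rad/s): [2.39, 2.39, 3.01, 3.14, 3.14, 3.14].

INTERFACE

Orientations are given as [roll, pitch, yaw] about the fixed x, y, z axes, in that order (R = Rz(yaw) Ry(pitch) Rx(roll)).
In Python, from station import arm, cams, job_done, finder gives the robot as it stands.
- The arm moves only by the tool play_rows, never from a script. Its argument "targets" is a list that holds one entry, the list of rows, each a list of 4 numbers: the shift along the tool's x, y, z in m, then the turn about the tool's z in degrees. A call has 1 to 5 rows; each row is the pose to reach, as a shift and turn from the pose commanded when the call began, along the tool's axes at that moment; what a row does not reach only later rows make up. A row lasts 1/8 s, in which the tool goes at most 62.5 mm and 10.7 degrees, less where a joint would pass 70% of its speed; a pose out of reach is approached as far as the arm can. A call with a gripper value outside its range is refused whole. "grip" is the closure in counts, from 0 (fully open) to 255 (shut), set as the call begins (left out, the last holds). The fingers move at their own pace and stop on an object; "newtons" is the grip in N (left out, the last holds). Time passes only in rows, so rows that repeat a pose let the fingers close. It gives the time, the measured TCP pose, the force and the opening at its end, in the units of the state.
- arm.get_state(): the state, without advancing time (a new reading comes with each control period).
- cams.grab_frame(name): name is "scene" or "top"; returns (picture, depth): 420x560x3 uint8, red, green, blue; 420x560 float32, m along the optical axis (not along the pixel's ray), 0 where there is no reading.
- cams.camera_params(name): a dict with "intrinsics" (3x3 intrinsics, pixels), "position" and "attitude" of the camera in the world. Camera axes: x right, y down, z forward; pixel columns grow to the right and rows downward; lengths in m; the calibration is good to about 2 mm. A picture is of the moment at which its call begins. camera_params takes no time and is no camera call.
- job_done(): hands the job in, once; it reports no verdict.
Trained networks look in the newest picture that a camera, given by its name, has taken for a name from the list of things; names that differ only in an ending like _2 or _b are one class to them, and where a whole thing is asked for, a point or a joint stands for the part that bears it (a point fixed in the world has none). Each returns a list of dicts, best first, with "score" (0 to 1); they miss things now and then, are a little off and sometimes report something else, mostly with a low value. They report only what shows in the picture. A call takes as long as a camera call. They do not tell look-alikes from the thing itself.
- finder.find_in(camera, query): "xyz" ([x, y, z] in m, in world coordinates, good to about 4 mm: the middle of the surface that is visible of it).
- finder.masks_of(camera, query): "mask" (420x560 bool, what is visible of it).
The state is a dict: "t": time; "q": joint angles; "qd": joint speeds; "joint_efforts": joint torques, N m; "eef_pos": TCP position; "ee_rot": TCP orientation; "force": force on the tool from outside, world axes, zero at the start; "moment": the same for the moment, N m; "width": finger opening in m.
Only numpy, scipy, OpenCV 4.12 (cv2) and the standard library are available. Lean on these libraries where they do the work, as an engineer would, in place of code of your own. Each camera call takes 0.05 s, during which the arm holds its last target. There are 200 camera calls.

## Working session

There is one attempt and no reset: what is moved stays moved. The work goes in short steps, Python scripts to look and compute and a tool call to move; the robot and the scene stay as the last step left them, time stands still between calls to the robot, and variables do not carry over. Pictures are saved under pics/ and viewed, about 12 in all and at most 16, crops included, and the job is handed in when it is done.

Besides the shell and the picture viewer there is one more tool, called after ">>>" as name(argument=value, ...), one argument or row to a line, values as JSON. play_rows: Moves the arm, as the interface text tells. Its arguments: {"type":"object","properties":{"targets":{"type":"array","items":{"type":"array","items":{"type":"array","items":{"type":"number"}}}},"grip":{"type":"number"},"newtons":{"type":"number"}},"required":["targets"]}

```bash
ls; mkdir -p pics; cat > h.py <<'E'
import numpy as np, cv2
from scipy.spatial.transform import Rotation as R
from station import arm, cams, job_done, finder
def grab(n,save=None,crop=None,scale=1):
    p,d=cams.grab_frame(n)
    if save:
        q=p[...,::-1]
        if crop: q=q[crop[1]:crop[3],crop[0]:crop[2]]
        q=cv2.resize(q,None,fx=scale,fy=scale,interpolation=cv2.INTER_CUBIC); cv2.imwrite('pics/'+save,q)
    return p,d
def cp(n):
    c=cams.camera_params(n);K=np.array(c['intrinsics']);t=np.array(c['position']);a=np.array(c['attitude'])
    Rm=a if a.shape==(3,3) else (R.from_euler('xyz',a).as_matrix() if a.size==3 else R.from_quat(a).as_matrix())
    return K,Rm,t
def cloud(n,d):
    K,Rm,t=cp(n);v,u=np.mgrid[:d.shape[0],:d.shape[1]]
    P=np.stack([(u-K[0,2])/K[0,0]*d,(v-K[1,2])/K[1,1]*d,d],-1)
    W=P@Rm.T+t; W[d<=0]=np.nan
    return W
E
python3 - <<'E'
from h import *
for n in('scene','top'):
    print(cams.camera_params(n)); p,d=grab(n,n+'0.png',scale=1.4); np.savez('/tmp/'+n,p=p,d=d)
    for q in ['grill','board','pan1','gas','key','bowl','jar','oil']:
        print(n,q,[(round(o['score'],2),np.round(o['xyz'],3).tolist()) for o in finder.find_in(n,q)][:6])
print(arm.get_state(),arm.tcp_to_tips)
E
```

```text
pics
{'intrinsics': array([[418.5175466 ,   0.        , 277.54591685],
       [  0.        , 418.5175466 , 208.92353404],
       [  0.        ,   0.        ,   1.        ]]), 'position': array([ 0.97898408, -0.46691011,  1.19738583]), 'attitude': array([-2.61308492e+00, -2.59450618e-03,  8.13393615e-01])}
scene grill [(0.65, [0.642, -0.228, 0.076])]
scene board [(0.79, [0.587, 0.232, 0.012]), (0.32, [0.582, -0.235, 0.129])]
scene pan1 [(0.94, [0.548, 0.291, 0.038]), (0.9, [0.322, 0.533, 0.02]), (0.6, [0.528, 0.408, 0.031]), (0.22, [0.636, -0.228, 0.082])]
scene gas [(0.68, [0.623, -0.114, 0.129])]
scene key [(0.38, [0.623, -0.112, 0.128]), (0.37, [0.548, 0.288, 0.035])]
scene bowl [(0.6, [0.775, 0.206, 0.028])]
scene jar [(0.56, [0.758, 0.029, 0.082])]
scene oil [(0.73, [0.613, -0.543, 0.135]), (0.21, [0.778, 0.207, 0.031])]
{'intrinsics': array([[379.66861334,   0.        , 278.78953595],
       [  0.        , 379.66861334, 213.6026483 ],
       [  0.        ,   0.        ,   1.        ]]), 'position': array([ 0.35462958, -0.00479322,  1.27855514]), 'attitude': array([-3.02487116,  
[... 418 characters left out ...]
.81, [0.587, -0.527, 0.125])]
{'t': 0.9, 'q': array([ 1.57612871e+00,  3.58556525e-01,  1.18749788e-02, -1.78702337e-05,
       -1.22414218e+00, -2.88120443e-01]), 'qd': array([ 1.10769048e-03,  1.41498482e-03, -8.14783974e-04,  1.38938426e-06,
       -1.58055475e-03,  1.39559148e-03]), 'joint_efforts': array([ 9.23852385e-04, -5.82354534e+01,  2.93307638e+01,  7.00227946e+00,
        1.27101145e-02, -1.91896487e-05]), 'eef_pos': array([0.1883432 , 0.64814043, 0.40467524]), 'ee_rot': array([ 3.14156161e+00,  8.32974017e-06, -2.82794132e-01]), 'force': array([ 0.58042687, -0.3239089 ,  0.45704079]), 'moment': array([-0.05651492,  0.01659343, -0.01117134]), 'width': 0.08805470958446354} 0.1781
```

View pics/scene0.png

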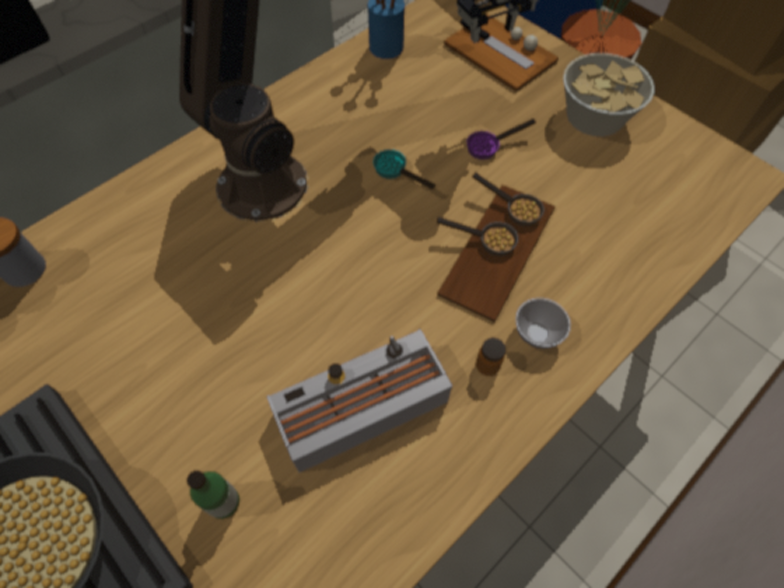

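View pics/top0.png

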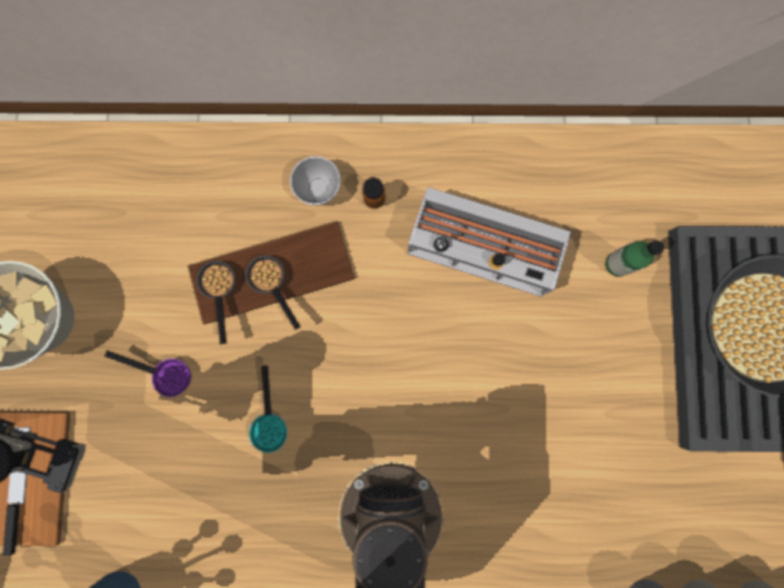

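```bash
cat > meas.py <<'E'
from h import *
def rect(W,m):
    P=W[m][:,:2]*1000; return cv2.minAreaRect(P.astype(np.float32))
def reg(W,x0,x1,y0,y1,z0,z1):
    with np.errstate(invalid='ignore'):
        return (W[...,0]>x0)&(W[...,0]<x1)&(W[...,1]>y0)&(W[...,1]<y1)&(W[...,2]>z0)&(W[...,2]<z1)
def pans(n,W,p,z0=0.02,box=(.35,.75,.08,.5)):
    # dark or chickpea stuff above the board
    m=reg(W,*box,z0,0.09).astype(np.uint8)
    k,l,s,c=cv2.connectedComponentsWithStats(m)
    for i in range(1,k):
        if s[i,4]<100: continue
        Q=W[l==i]; print(n,'comp',s[i,4],np.round(Q.mean(0),3), 'px',c[i].round())
        # dish: disc template by max of points within 45mm
        xy=Q[:,:2]; g=np.stack(np.meshgrid(np.arange(*np.r_[xy[:,0].min(),xy[:,0].max(),.002]),np.arange(*np.r_[xy[:,1].min(),xy[:,1].max(),.002])),-1).reshape(-1,2)
        cnt=(np.linalg.norm(g[:,None]-xy[None],axis=2)<.045).sum(1)
        o=g[cnt>=cnt.max()-1].mean(0); far=np.linalg.norm(xy-o,axis=1)>.055
        h=xy[far]; 
        if len(h)<5: print(' no handle',o); continue
        e=(h.mean(0)-o); far2=h[np.linalg.norm(h-o,axis=1)>.11].mean(0) if (np.linalg.norm(h-o,axis=1)>.11).any() else h.mean(0)
        print('  dish',o.round(4),'handle mean',h.mean(0).round(4),'yaw(+x axis) deg',np.degrees(np.arctan2(-e[1],-e[0])).round(1),'outer',far2.round(4), 'maxr',np.linalg.norm(h-o,axis=1).max().round(3),'zout',Q[far][:,2].max().round(3))
E
python3 - <<'E'
from meas import *
for n in('scene','top'):
    f=np.load('/tmp/%s.npz'%n);p,d=f['p'],f['d'];W=cloud(n,d)
    m=reg(W,.45,.85,-.46,.0,.088,.104); print(n,'grilltop',m.sum(),rect(W,m),np.nanmedian(W[m][:,2]))
    m=reg(W,.45,.85,-.46,.0,.112,.16).astype(np.uint8); k,l,s,c=cv2.connectedComponentsWithStats(m)
    for i in range(1,k):
        if s[i,4]>5:
            Q=W[l==i];print('  knob',s[i,4],Q.mean(0).round(4),Q.min(0).round(3),Q.max(0).round(3),c[i].round())
    m=reg(W,.45,.7,.05,.5,.008,.0185); print(n,'board',m.sum(),rect(W,m))
    pans(n,W,p)
E
```

```text
scene grilltop 3101 ((637.431640625, -219.12393188476562), (341.4476013183594, 143.0416259765625), 72.52054595947266) 0.09661583066387425
  knob 61 [ 0.6222 -0.1112  0.1276] [ 0.606 -0.118  0.113] [ 0.637 -0.102  0.139] [281. 246.]
  knob 93 [ 0.5832 -0.2339  0.1309] [ 0.567 -0.247  0.116] [ 0.596 -0.22   0.137] [239. 264.]
scene board 2712 ((574.8320922851562, 283.653076171875), (228.40090942382812, 438.0612487792969), 3.459616184234619)
scene comp 622 [0.519 0.414 0.039] px [369. 145.]
  dish [0.5446 0.4201] handle mean [0.4436 0.3953] yaw(+x axis) deg 13.8 outer [0.4162 0.3887] maxr 0.155 zout 0.07
scene comp 660 [0.537 0.29  0.039] px [349. 167.]
  dish [0.5577 0.3031] handle mean [0.4723 0.2425] yaw(+x axis) deg 35.4 outer [0.4494 0.2268] maxr 0.155 zout 0.073
scene comp 214 [0.737 0.196 0.044] px [377. 221.]
 no handle [0.74177969 0.18915157]
top grilltop 2403 ((637.0252075195312, -218.30526733398438), (342.2560119628906, 142.6055908203125), 72.15894317626953) 0.09619744249944961
  knob 41 [ 0.6177 -0.107   0.1303] [ 0.603 -0.117  0.112] [ 0.635 -0.099  0.138] [315. 172.]
  knob 73 [ 0.5792 -0.2301  0.1308] [ 0.567 -0.244  0.115] [ 0.592 -0.217  0.135] [355. 185.]
top board 3395 ((580.7650756835938, 297.44781494140625), (244.4987335205078, 400.03253173828125), 3.2722980976104736)
top comp 728 [0.54  0.293 0.038] px [192. 201.]
  dish [0.5583 0.3043] handle mean [0.4703 0.2445] yaw(+x axis) deg 34.2 outer [0.4475 0.2292] maxr 0.156 zout 0.07
top comp 756 [0.521 0.417 0.038] px [154. 206.]
  dish [0.5452 0.4209] handle mean [0.4414 0.3968] yaw(+x axis) deg 13.1 outer [0.415  0.3912] maxr 0.156 zout 0.072
```

```bash
cat > plan.py <<'E'
from h import *
def chain(wps,cur=None):
    """wps: (name,gx,gy,gz,yawdeg) grasp point; prints tool-frame row from the previous waypoint"""
    if cur is None:
        s=arm.get_state(); e=s['eef_pos']; cur=(e[0],e[1],e[2]-.159,np.degrees(s['ee_rot'][2])); print('now',np.round(cur,4),'q6',s['q'][5].round(2))
    for n,x,y,z,w in wps:
        a=np.radians(cur[3]);d=np.array([x-cur[0],y-cur[1],z-cur[2]])
        t=(w-cur[3]+180)%360-180
        print(n,[round(float(v),4) for v in (d[0]*np.cos(a)+d[1]*np.sin(a), d[0]*np.sin(a)-d[1]*np.cos(a), -d[2], -t)],'dist',np.linalg.norm(d).round(3))
        cur=(x,y,z,w)
GY=-17.7;GO=np.array([.6275,-.2157]);c,s_=np.cos(np.radians(GY)),np.sin(np.radians(GY))
def G(x,y): return tuple(GO+[c*x-s_*y,s_*x+c*y])
E
python3 - <<'E'
from plan import *
chain([('aboveB',.4636,.2381,.246,34.8),('downB',.4636,.2381,.054,34.8),('liftB',.4636,.2381,.084,34.8),
('front2',*G(-.235,0),.084,GY),('front2low',*G(-.235,0),.054,GY),('in2',*G(-.114,0),.054,GY)])
E
```

```text
now [  0.1883   0.6481   0.2457 -16.2029] q6 -0.29
aboveB [0.3787, 0.3169, -0.0003, -51.0029] dist 0.494
downB [0.0, 0.0, 0.192, -0.0] dist 0.192
liftB [0.0, 0.0, -0.03, -0.0] dist 0.03
front2 [-0.2675, 0.2797, -0.0, 52.5] dist 0.387
front2low [0.0, -0.0, 0.03, -0.0] dist 0.03
in2 [0.121, 0.0, -0.0, -0.0] dist 0.121
```

```bash
python3 - <<'E'
from h import *
p=np.load('/tmp/top.npz')['p'];cv2.imwrite('pics/crop1.png',cv2.resize(p[150:330,70:260,::-1],None,fx=3,fy=3,interpolation=cv2.INTER_CUBIC))
E
```

```text
(no output)
```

View pics/crop1.png

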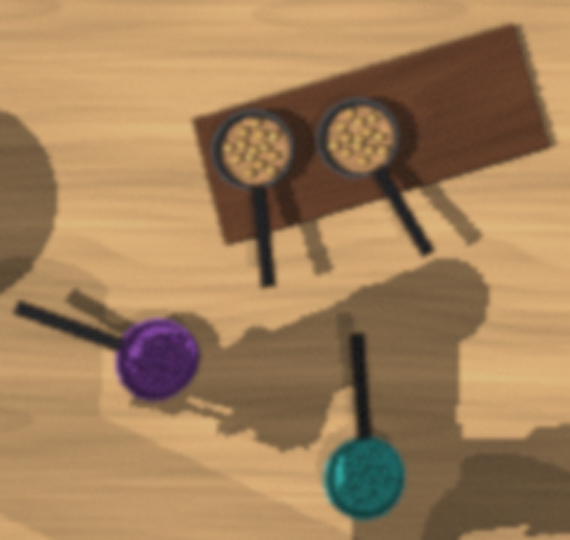

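>>> play_rows(
  targets=[
    [[0.379, 0.317, 0, -10], [0.379, 0.317, 0, -20], [0.379, 0.317, 0, -30], [0.379, 0.317, 0, -40], [0.379, 0.317, 0, -51]],
  ],
  grip=0,
)

```text
t: 1.52
eef_pos: [0.3621, 0.389, 0.4051]
ee_rot: [-3.141, -0.001, 0.602]
force: [0.4, 0.7, 0.4]
width: 0.0874
```

The two chickpea pans, at crop (255,148) and (360,138), are the ones meant. Purple (158,360) and turquoise (365,478) are decoys.

>>> play_rows(
  targets=[
    [[-0.003, 0.17, 0, 0], [-0.003, 0.17, 0, 0], [-0.003, 0.17, 0, 0], [-0.003, 0.17, 0, 0], [-0.003, 0.17, 0, 0]],
  ],
)

```text
t: 2.15
eef_pos: [0.4543, 0.2483, 0.4048]
ee_rot: [-3.141, -0.0, 0.595]
force: [0.4, 0.3, -0.6]
width: 0.0878
```

```bash
python3 - <<'E'
from plan import *
from meas import pans
chain([('aboveB',.4636,.2381,.246,34.8),('downB',.4636,.2381,.054,34.8)])
for n in ('top','scene'):
    p,d=grab(n); W=cloud(n,d); pans(n,W,p)
E
```

```text
now [ 0.4543  0.2483  0.2458 34.0637] q6 1.29
aboveB [0.002, 0.0137, -0.0002, -0.7363] dist 0.014
downB [0.0, 0.0, 0.192, -0.0] dist 0.192
top comp 248 [0.578 0.312 0.033] px [187. 190.]
 no handle [0.57581775 0.30899412]
scene comp 598 [0.524 0.415 0.038] px [370. 145.]
  dish [0.5447 0.4184] handle mean [0.4508 0.397 ] yaw(+x axis) deg 12.8 outer [0.424  0.3914] maxr 0.141 zout 0.069
scene comp 664 [0.537 0.29  0.039] px [349. 167.]
  dish [0.5573 0.3023] handle mean [0.4721 0.2426] yaw(+x axis) deg 35.0 outer [0.4494 0.2266] maxr 0.155 zout 0.073
scene comp 219 [0.737 0.196 0.043] px [377. 221.]
 no handle [0.7453971  0.18695995]
```

Pan B has not moved, so I'll descend.

>>> play_rows(
  targets=[
    [[0.002, 0.0137, 0.05, -0.7], [0.002, 0.0137, 0.1, -0.7], [0.002, 0.0137, 0.15, -0.7], [0.002, 0.0137, 0.192, -0.7], [0.002, 0.0137, 0.192, -0.7]],
  ],
)

```text
t: 2.88
eef_pos: [0.4623, 0.2382, 0.2101]
ee_rot: [3.14, 0.006, 0.609]
force: [0.2, -0.7, 0.5]
width: 0.0876
```

>>> play_rows(
  targets=[
    [[0, 0, 0, 0], [0, 0, 0, 0], [0, 0, 0, 0], [0, 0, 0, 0], [0, 0, 0, 0]],
  ],
  grip=255,
  newtons=55,
)

```text
t: 3.5
eef_pos: [0.4636, 0.2381, 0.213]
ee_rot: [-3.141, -0.001, 0.607]
force: [-0.8, -0.1, -0.2]
width: 0.0432
```

>>> play_rows(
  targets=[
    [[0, 0, 0, 0], [0, 0, 0, 0], [0, 0, -0.01, 0], [0, 0, -0.02, 0], [0, 0, -0.03, 0]],
  ],
)

```text
t: 4.12
eef_pos: [0.4635, 0.2381, 0.2435]
ee_rot: [-3.142, -0.0, 0.608]
force: [0.6, -0.4, -2.6]
width: 0.0152
```

```bash
cat > tilt.py <<'E'
from meas import *
def tilt(n,cx,cy,z0=.015,r=.06):
    """plane fit of the upper surface (rim+chickpeas) near the dish"""
    p,d=grab(n);W=cloud(n,d);m=reg(W,cx-r,cx+r,cy-r,cy+r,z0,.16);Q=W[m];
    A=np.c_[Q[:,:2]-[cx,cy],np.ones(len(Q))];k=np.linalg.lstsq(A,Q[:,2],rcond=None)[0]
    print(n,'N',len(Q),'mean',Q.mean(0).round(4),'slope',k.round(3))
E
python3 - <<'E'
from plan import *
from meas import *
print(arm.get_state()['eef_pos'],arm.get_state()['force'])
p,d=grab('scene','lift1.png',(260,80,460,260),3);W=cloud('scene',d);pans('scene',W,p,z0=.03)
from tilt import tilt
tilt('scene',.5575,.303,.03)
chain([('front2',*G(-.235,0),.084,GY)])
E
```

```text
[0.46349348 0.23814908 0.24348208] [ 0.59481852 -0.4096114  -2.58667333]
scene comp 1026 [0.539 0.352 0.05 ] px [362. 156.]
  dish [0.5584 0.303 ] handle mean [0.5187 0.4048] yaw(+x axis) deg -68.7 outer [0.509  0.4209] maxr 0.174 zout 0.079
scene comp 165 [0.736 0.197 0.049] px [377. 219.]
 no handle [0.74215892 0.18891247]
scene N 566 mean [0.5544 0.3017 0.0597] slope [-0.123 -0.08   0.059]
now [ 0.4639  0.2385  0.0852 34.8252] q6 1.33
front2 [-0.2681, 0.2798, 0.0012, 52.5252] dist 0.387
```

View pics/lift1.png

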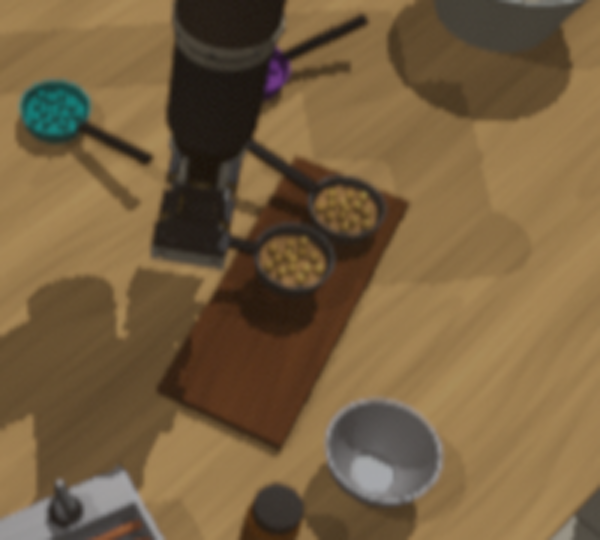

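>>> play_rows(
  targets=[
    [[-0.02, 0.021, 0, 4], [-0.047, 0.049, 0, 9], [-0.077, 0.08, 0, 15], [-0.107, 0.112, 0, 21], [-0.134, 0.14, 0, 26]],
  ],
)

```text
t: 4.85
eef_pos: [0.4322, 0.0445, 0.2424]
ee_rot: [3.141, 0.001, 0.149]
force: [-0.5, 1.3, -2.2]
width: 0.0153
```

```bash
python3 - <<'E'
from plan import *
chain([('front2',*G(-.235,0),.084,GY)])
E
```

```text
now [0.4322 0.0445 0.0834 8.5223] q6 1.16
front2 [-0.0562, 0.1824, -0.0006, 26.2223] dist 0.191
```

>>> play_rows(
  targets=[
    [[-0.013, 0.04, 0, 6], [-0.027, 0.085, 0, 12], [-0.04, 0.13, 0, 19], [-0.056, 0.182, 0, 26.2], [-0.056, 0.182, 0, 26.2]],
  ],
)

```text
t: 5.48
eef_pos: [0.404, -0.145, 0.2423]
ee_rot: [3.141, 0.001, -0.312]
force: [-0.6, -1.1, -1.4]
width: 0.016
```

```bash
python3 - <<'E'
from plan import *
from meas import *
p,d=grab('scene','front2.png',(130,170,390,370),3);W=cloud('scene',d);pans('scene',W,p,z0=.03,box=(.35,.72,-.3,.0))
chain([('front2',*G(-.235,0),.084,GY),('in2',*G(-.114,0),.07,GY)])
E
```

```text
scene comp 696 [ 0.485 -0.17   0.046] px [236. 240.]
  dish [ 0.5061 -0.1774] handle mean [ 0.4247 -0.151 ] yaw(+x axis) deg -17.9 outer [ 0.4247 -0.151 ] maxr 0.109 zout 0.089
scene comp 1139 [ 0.648 -0.176  0.077] px [270. 274.]
  dish [ 0.6719 -0.0959] handle mean [ 0.6328 -0.2238] yaw(+x axis) deg 73.0 outer [ 0.6241 -0.2501] maxr 0.224 zout 0.09
scene comp 253 [ 0.702 -0.245  0.061] px [266. 306.]
  dish [ 0.7   -0.252] handle mean [ 0.7184 -0.1942] yaw(+x axis) deg -107.6 outer [ 0.7184 -0.1942] maxr 0.066 zout 0.088
now [  0.4046  -0.1437   0.0834 -17.7122] q6 1.14
front2 [-0.0008, 0.0008, -0.0006, -0.0122] dist 0.001
in2 [0.121, 0.0, 0.014, -0.0] dist 0.122
```

View pics/front2.png

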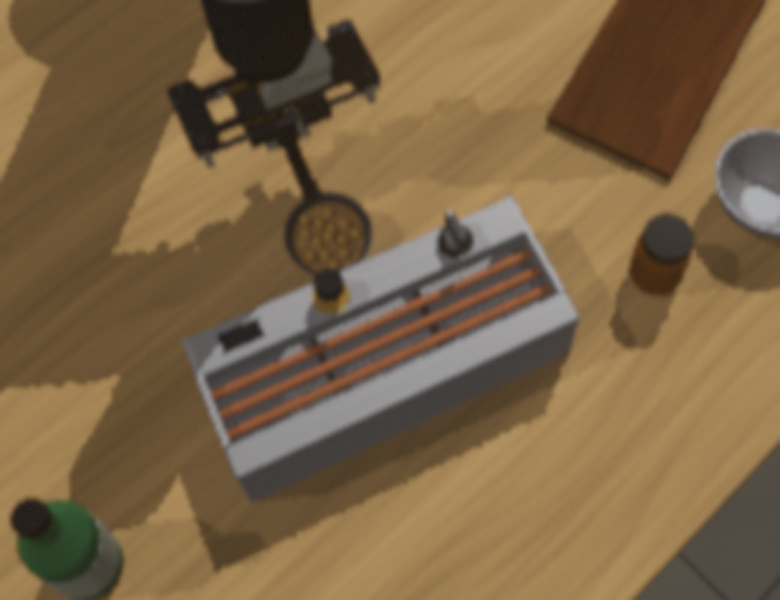

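```bash
python3 - <<'E'
from meas import *
p,d=grab('scene');W=cloud('scene',d);c=np.array([.506,-.177]);ex=np.array([.9527,-.304])
m=reg(W,.40,.57,-.24,-.13,.006,.12)
Q=W[m];x=(Q[:,:2]-c)@ex;y=(Q[:,:2]-c)@[.304,.9527];k=(np.abs(y)<.012)
for a in np.arange(-.11,.06,.01):
    s=k&(x>=a)&(x<a+.01); print(round(a,3),s.sum(),Q[s,2].mean().round(4) if s.any() else '',Q[s,2].max().round(4) if s.any() else '')
E
```

```text
-0.11 17 0.086 0.1124
-0.1 29 0.0791 0.1028
-0.09 20 0.0715 0.0756
-0.08 19 0.0664 0.0716
-0.07 20 0.0611 0.0673
-0.06 18 0.0577 0.0623
-0.05 28 0.0478 0.0581
-0.04 33 0.0376 0.0551
-0.03 25 0.0331 0.04
-0.02 28 0.0309 0.0403
-0.01 21 0.0299 0.0367
-0.0 31 0.0266 0.0353
0.01 23 0.024 0.0303
0.02 27 0.0214 0.0298
0.03 11 0.0191 0.026
0.04 0  
0.05 0
```

>>> play_rows(
  targets=[
    [[-0.001, 0.001, -0.012, 0], [0.02, 0.001, -0.012, 0], [0.04, 0.001, -0.012, 0], [0.06, 0.001, -0.012, 0], [0.06, 0.001, -0.012, 0]],
  ],
  newtons=60,
)

```text
t: 6.2
eef_pos: [0.4644, -0.1595, 0.2553]
ee_rot: [-3.141, -0.001, -0.301]
force: [-1.1, 1.1, -2.9]
width: 0.0154
```

>>> play_rows(
  targets=[
    [[0, 0, 0.012, 0], [0, 0, 0.024, 0], [0, 0, 0.036, 0], [0, 0, 0.045, 0], [0, 0, 0.045, 0]],
  ],
)

```text
t: 6.82
eef_pos: [0.4618, -0.1601, 0.2088]
ee_rot: [3.141, 0.002, -0.303]
force: [-5.1, 2.4, 4.5]
width: 0.0151
```

```bash
cat > prof.py <<'E'
from meas import *
def prof(gx,gy,x0=-.13,n='scene',zmin=.01):
    """height profile along the grill x axis around a pan centre given in grill coords"""
    from plan import G
    c=np.array(G(gx,gy));p,d=grab(n);W=cloud(n,d);ex=np.array([.9527,-.304])
    D=W[...,:2]-c;x=D@ex;y=D@np.array([.304,.9527])
    with np.errstate(invalid='ignore'): k=(np.abs(y)<.012)&(x>x0)&(x<.05)&(W[...,2]>zmin)&(W[...,2]<.13)
    x=x[k];z=W[k][:,2]
    print([(round(a,2),round(float(np.median(z[(x>=a)&(x<a+.01)])),3)) for a in np.arange(x0,.05,.01) if ((x>=a)&(x<a+.01)).sum()>3])
E
python3 - <<'E'
from plan import *
from prof import prof
chain([('x',*G(-.175,0),.05,GY)]); print(arm.get_state()['force'])
prof(-.06,0)
E
```

```text
now [  0.4618  -0.1601   0.0498 -17.3578] q6 1.2
x [-0.0003, 0.0025, -0.0002, 0.3422] dist 0.003
[-5.10914731  2.35396758  4.49213512]
[(np.float64(-0.13), 0.05), (np.float64(-0.12), 0.058), (np.float64(-0.11), 0.047), (np.float64(-0.1), 0.046), (np.float64(-0.09), 0.079), (np.float64(-0.08), 0.042), (np.float64(-0.07), 0.04), (np.float64(-0.06), 0.038), (np.float64(-0.05), 0.035), (np.float64(-0.04), 0.022), (np.float64(-0.0), 0.096), (np.float64(0.01), 0.097), (np.float64(0.02), 0.096), (np.float64(0.03), 0.094), (np.float64(0.04), 0.074)]
```

>>> play_rows(
  targets=[
    [[0.012, 0.001, -0.001, 0], [0.025, 0.002, -0.001, 0], [0.038, 0.002, -0.001, 0], [0.05, 0.002, -0.001, 0.3], [0.061, 0.002, -0.001, 0.3]],
  ],
)

```text
t: 7.5
eef_pos: [0.5191, -0.1804, 0.2106]
ee_rot: [3.141, 0.004, -0.309]
force: [-10.0, 3.3, 12.4]
width: 0.0153
```

>>> play_rows(
  targets=[
    [[0, 0, 0, 0], [0, 0, 0, 0]],
  ],
)

```text
t: 7.75
eef_pos: [0.5202, -0.1805, 0.2109]
ee_rot: [3.141, 0.0, -0.308]
force: [-5.3, 0.3, 7.4]
width: 0.0153
```

>>> play_rows(
  targets=[
    [[0, 0, 0, 0], [0, 0, 0, 0], [0, 0, 0, 0], [0, 0, 0, 0], [0, 0, 0, 0]],
  ],
  grip=0,
)

```text
t: 8.38
eef_pos: [0.5206, -0.1807, 0.2106]
ee_rot: [3.142, 0.0, -0.309]
force: [-0.1, -0.1, 0.5]
width: 0.0598
```

```bash
cat > see.py <<'E'
from meas import *
from plan import G,GO
def see():
  ex=np.array([.9527,-.304]);ey=np.array([.304,.9527])
  for n in('top','scene'):
    p,d=grab(n);W=cloud(n,d)
    g=(W[...,:2]-GO);x=g@ex;y=g@ey
    dark=p.max(2)<70
    for b,yy in((2,0),(3,.112)):
        with np.errstate(invalid='ignore'): k=dark&(abs(y-yy)<.04)&(x>-.2)&(x<-.066)&(W[...,2]>.03)&(W[...,2]<.075)
        if k.sum()>8:
            q=np.c_[x[k],y[k],W[k][:,2]]; f=np.polyfit(q[:,0],q[:,1],1)
            print(n,'bay',b,'N',k.sum(),'tip x',np.percentile(q[:,0],1).round(4),'-> pan x',(np.percentile(q[:,0],1)+.155).round(4),'yaw err deg',np.degrees(np.arctan(f[0])).round(1),'y@pan',(np.polyval(f,q[:,0].min()+.155)).round(4),'z tip',q[q[:,0]<q[:,0].min()+.01,2].mean().round(4),'slope',np.polyfit(q[:,0],q[:,2],1)[0].round(3))
        # dish inside through the rods
        with np.errstate(invalid='ignore'): k=(abs(y-yy)<.055)&(x>-.018)&(x<.05)&(W[...,2]<.06)&(W[...,2]>.022)
        if k.sum()>8: print('   inside pts',k.sum(),'x',x[k].min().round(3),x[k].max().round(3),'y',y[k].min().round(3),y[k].max().round(3))
E
python3 - <<'E'
from plan import *
from see import see
chain([('up',*G(-.114,0),.2,GY),('aboveA',.4332,.3937,.15,13.4)]);see()
E
```

```text
now [  0.5206  -0.1807   0.0516 -17.6857] q6 1.24
up [-0.0015, 0.0009, -0.1484, 0.0143] dist 0.148
aboveA [-0.2564, -0.5215, 0.05, -31.1] dist 0.583
   inside pts 37 x 0.032 0.05 y -0.001 0.055
   inside pts 45 x 0.009 0.05 y 0.057 0.166
scene bay 2 N 54 tip x -0.1198 -> pan x 0.0352 yaw err deg -10.4 y@pan -0.0191 z tip 0.0569 slope -0.274
   inside pts 215 x -0.018 0.03 y -0.055 0.055
   inside pts 35 x -0.017 0.037 y 0.057 0.166
```

>>> play_rows(
  targets=[
    [[0, 0, -0.05, 0], [0, 0, -0.1, 0], [0, 0, -0.15, 0], [-0.05, -0.05, -0.15, 0], [-0.1, -0.1, -0.15, 0]],
  ],
)

```text
t: 9.1
eef_pos: [0.4625, -0.069, 0.3611]
ee_rot: [-3.141, -0.001, -0.311]
force: [0.8, 2.4, -0.7]
width: 0.0875
```

>>> play_rows(
  targets=[
    [[-0.03, -0.06, 0, -6], [-0.07, -0.12, 0, -12], [-0.1, -0.18, 0, -18], [-0.12, -0.24, 0, -25], [-0.14, -0.3, 0, -31]],
  ],
)

```text
t: 9.72
eef_pos: [0.4206, 0.2408, 0.3612]
ee_rot: [-3.141, -0.001, 0.237]
force: [1.9, -0.4, 0.4]
width: 0.0878
```

```bash
python3 - <<'E'
from plan import *
from see import see
chain([('aboveA',.4332,.3937,.15,13.4)]);see()
from meas import *
grab('scene','in2.png',(130,170,390,370),3)
p,d=grab('scene');pans('scene',cloud('scene',d),p)
E
```

```text
now [ 0.4206  0.2408  0.2022 13.5697] q6 0.88
aboveA [0.0481, -0.1457, 0.0522, 0.1697] dist 0.162
top bay 2 N 72 tip x -0.1469 -> pan x 0.0081 yaw err deg 0.2 y@pan 0.0026 z tip 0.0579 slope -0.198
   inside pts 180 x -0.004 0.05 y -0.054 0.055
   inside pts 55 x -0.003 0.05 y 0.057 0.166
scene bay 2 N 80 tip x -0.1449 -> pan x 0.0101 yaw err deg -0.0 y@pan 0.0005 z tip 0.0592 slope -0.207
   inside pts 217 x -0.018 0.031 y -0.055 0.055
   inside pts 34 x -0.016 0.033 y 0.057 0.166
scene comp 619 [0.519 0.414 0.039] px [369. 145.]
  dish [0.5442 0.4187] handle mean [0.4436 0.3956] yaw(+x axis) deg 12.9 outer [0.4152 0.3892] maxr 0.156 zout 0.07
scene comp 221 [0.737 0.196 0.043] px [377. 221.]
 no handle [0.74390127 0.18925397]
```

View pics/in2.png

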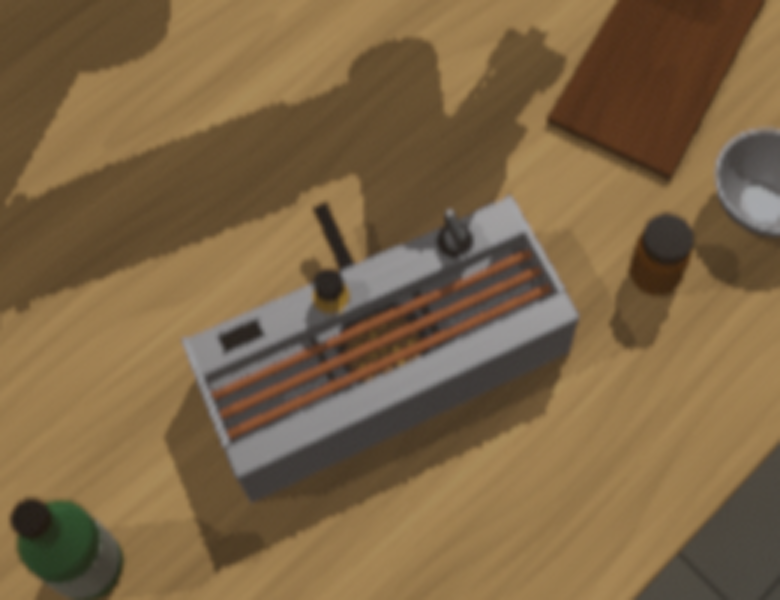

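>>> play_rows(
  targets=[
    [[0.02, -0.06, 0, 0], [0.04, -0.12, 0, 0.5], [0.0475, -0.146, 0.02, 0.5], [0.0475, -0.146, 0.04, 0.5], [0.0475, -0.146, 0.052, 0.5]],
  ],
)

```text
t: 10.55
eef_pos: [0.4342, 0.3906, 0.3075]
ee_rot: [3.14, 0.001, 0.222]
force: [-0.5, -1.0, -0.8]
width: 0.0877
```

>>> play_rows(
  targets=[
    [[0, 0, 0.05, 0], [0, 0, 0.097, 0], [0, 0, 0.097, 0], [0, 0, 0.097, 0], [0, 0, 0.097, 0]],
  ],
)

```text
t: 11.18
eef_pos: [0.4347, 0.3923, 0.2141]
ee_rot: [-3.139, -0.003, 0.224]
force: [-0.8, -0.3, -0.5]
width: 0.0876
```

>>> play_rows(
  targets=[
    [[0, 0, 0, 0], [0, 0, 0, 0], [0, 0, 0, 0], [0, 0, 0, 0], [0, 0, 0, 0]],
  ],
  grip=255,
  newtons=60,
)

```text
t: 11.8
eef_pos: [0.434, 0.3918, 0.2116]
ee_rot: [3.141, 0.0, 0.224]
force: [0.4, -0.4, 0.2]
width: 0.0436
```

>>> play_rows(
  targets=[
    [[0, 0, 0, 0], [0, 0, 0, 0], [0, 0, 0, 0], [0, 0, 0, 0], [0, 0, -0.005, 0]],
  ],
)

```text
t: 12.42
eef_pos: [0.4338, 0.3915, 0.2163]
ee_rot: [3.141, 0.001, 0.223]
force: [0.1, -0.2, -2.3]
width: 0.0151
```

>>> play_rows(
  targets=[
    [[0, 0, -0.008, 0], [0, 0, -0.016, 0], [0, 0, -0.024, 0], [0, 0, -0.032, 0], [0, 0, -0.038, 0]],
  ],
)

```text
t: 13.05
eef_pos: [0.4341, 0.3918, 0.2554]
ee_rot: [-3.141, -0.0, 0.224]
force: [0.6, 0.3, -2.6]
width: 0.0156
```

```bash
python3 - <<'E'
from plan import *
from meas import *
p,d=grab('scene');W=cloud('scene',d);pans('scene',W,p,z0=.045)
chain([('mid',.45,.1,.096,GY),('front3',*G(-.235,.112),.096,GY),('in',*G(-.175,.112),.096,GY),('d',*G(-.175,.112),.049,GY),('in',*G(-.114,.112),.049,GY)])
E
```

```text
scene comp 517 [0.542 0.418 0.075] px [376. 141.]
  dish [0.5453 0.4183] handle mean [0.4814 0.3981] yaw(+x axis) deg 17.5 outer [0.4814 0.3981] maxr 0.078 zout 0.09
now [ 0.4342  0.392   0.097  12.819 ] q6 0.73
mid [-0.0494, 0.2882, 0.001, 30.519] dist 0.292
front3 [0.0301, 0.1348, -0.0, -0.0] dist 0.138
in [0.06, 0.0, -0.0, -0.0] dist 0.06
d [0.0, -0.0, 0.047, -0.0] dist 0.047
in [0.061, 0.0, -0.0, -0.0] dist 0.061
```

>>> play_rows(
  targets=[
    [[-0.005, 0.025, 0, 3], [-0.013, 0.07, 0, 8], [-0.022, 0.12, 0, 14], [-0.031, 0.17, 0, 20], [-0.04, 0.22, 0, 26]],
  ],
)

```text
t: 13.72
eef_pos: [0.4432, 0.166, 0.2546]
ee_rot: [3.141, 0.0, -0.235]
force: [2.0, -0.0, -2.2]
width: 0.0153
```

>>> play_rows(
  targets=[
    [[0.002, 0.045, 0, 4.5], [0.006, 0.09, 0, 4.5], [0.012, 0.13, 0, 4.5], [0.02, 0.17, 0, 4.5], [0.02, 0.18, 0, 4.5]],
  ],
)

```text
t: 14.35
eef_pos: [0.421, -0.0138, 0.2545]
ee_rot: [3.141, 0.001, -0.313]
force: [-0.4, 1.3, -3.2]
width: 0.0155
```

```bash
python3 - <<'E'
from plan import *
from prof import prof
chain([('front3',*G(-.235,.112),.096,GY),('in',*G(-.175,.112),.096,GY)])
prof(-.12,.112)
E
```

```text
now [ 4.21000e-01 -1.38000e-02  9.55000e-02 -1.79064e+01] q6 0.82
front3 [0.0232, 0.0175, -0.0005, -0.2064] dist 0.029
in [0.06, 0.0, -0.0, -0.0] dist 0.06
[(np.float64(-0.13), 0.093), (np.float64(-0.12), 0.095), (np.float64(-0.11), 0.096), (np.float64(-0.09), 0.088), (np.float64(-0.07), 0.078), (np.float64(-0.06), 0.074), (np.float64(-0.05), 0.071), (np.float64(-0.04), 0.072), (np.float64(-0.03), 0.071), (np.float64(-0.02), 0.072), (np.float64(-0.01), 0.072), (np.float64(-0.0), 0.071), (np.float64(0.01), 0.074)]
```

>>> play_rows(
  targets=[
    [[0, 0.009, 0.012, 0], [0.005, 0.0175, 0.024, 0], [0.03, 0.0175, 0.031, 0], [0.055, 0.0175, 0.031, 0], [0.083, 0.0175, 0.031, 0]],
  ],
)

```text
t: 15.02
eef_pos: [0.4967, -0.0534, 0.2222]
ee_rot: [3.141, 0.002, -0.308]
force: [-0.3, 0.1, -2.8]
width: 0.0151
```

>>> play_rows(
  targets=[
    [[0, 0, 0, 0], [0, 0, 0.006, 0], [0, 0, 0.012, 0], [0, 0, 0.016, 0], [0, 0, 0.016, 0]],
  ],
)

```text
t: 15.65
eef_pos: [0.4957, -0.0532, 0.2074]
ee_rot: [3.141, 0.001, -0.308]
force: [-0.3, 0.8, -1.5]
width: 0.0155
```

```bash
python3 - <<'E'
from plan import *
from prof import prof
chain([('in',*G(-.116,.112),.049,GY)]);print(arm.get_state()['force'])
prof(-.06,.112)
E
```

```text
now [  0.4957  -0.0532   0.0484 -17.6656] q6 0.97
in [0.059, 0.0028, -0.0006, 0.0344] dist 0.059
[-0.30298931  0.83846151 -1.45769866]
[(np.float64(-0.13), 0.09), (np.float64(-0.12), 0.076), (np.float64(-0.11), 0.05), (np.float64(-0.1), 0.051), (np.float64(-0.09), 0.109), (np.float64(-0.08), 0.044), (np.float64(-0.07), 0.043), (np.float64(-0.06), 0.041), (np.float64(-0.05), 0.036), (np.float64(-0.04), 0.023), (np.float64(-0.0), 0.097), (np.float64(0.01), 0.097), (np.float64(0.02), 0.091), (np.float64(0.03), 0.095), (np.float64(0.04), 0.083)]
```

>>> play_rows(
  targets=[
    [[0.012, 0.001, 0, 0], [0.025, 0.003, 0, 0], [0.038, 0.003, 0, 0], [0.05, 0.003, 0, 0], [0.058, 0.003, 0, 0]],
  ],
)

```text
t: 16.32
eef_pos: [0.5512, -0.0742, 0.2075]
ee_rot: [3.142, 0.0, -0.309]
force: [-0.1, 0.5, -1.0]
width: 0.0151
```

>>> play_rows(
  targets=[
    [[0, 0, 0, 0], [0, 0, 0.001, 0]],
  ],
)

```text
t: 16.58
eef_pos: [0.5502, -0.0738, 0.2067]
ee_rot: [-3.142, -0.0, -0.309]
force: [-0.0, -0.6, -1.4]
width: 0.0149
```

>>> play_rows(
  targets=[
    [[0, 0, 0, 0], [0, 0, 0, 0], [0, 0, 0, 0], [0, 0, 0, 0], [0, 0, 0, 0]],
  ],
  grip=0,
)

```text
t: 17.2
eef_pos: [0.5503, -0.0738, 0.2067]
ee_rot: [-3.142, -0.0, -0.309]
force: [-0.7, -0.8, 0.5]
width: 0.0594
```

>>> play_rows(
  targets=[
    [[0, 0, -0.05, 0], [0, 0, -0.1, 0], [0, 0, -0.15, 0], [-0.1, 0.0, -0.15, 0], [-0.14, 0.0, -0.15, 0]],
  ],
)

```text
t: 17.82
eef_pos: [0.4301, -0.0357, 0.3568]
ee_rot: [-3.141, -0.0, -0.31]
force: [-1.1, 1.3, -0.3]
width: 0.0876
```

```bash
python3 - <<'E'
from plan import *
from see import see
chain([('hi',*G(-.04,-.03),.2,GY),('gas',*G(-.04,-.03),.123,GY)]);see()
E
```

```text
now [  0.4301  -0.0357   0.1978 -17.7657] q6 0.88
hi [0.203, 0.1413, -0.0022, -0.0657] dist 0.247
gas [0.0, -0.0, 0.077, -0.0] dist 0.077
top bay 2 N 95 tip x -0.1507 -> pan x 0.0043 yaw err deg -1.2 y@pan -0.0006 z tip 0.0608 slope -0.229
   inside pts 172 x -0.004 0.05 y -0.055 0.055
   inside pts 158 x -0.004 0.05 y 0.057 0.166
scene bay 2 N 109 tip x -0.1463 -> pan x 0.0087 yaw err deg -0.3 y@pan 0.0002 z tip 0.0605 slope -0.225
   inside pts 203 x -0.018 0.03 y -0.055 0.055
scene bay 3 N 73 tip x -0.1509 -> pan x 0.0041 yaw err deg -1.0 y@pan 0.1085 z tip 0.0599 slope -0.212
   inside pts 214 x -0.018 0.038 y 0.057 0.166
```

>>> play_rows(
  targets=[
    [[0.05, 0.035, 0, 0], [0.1, 0.07, 0, 0], [0.15, 0.105, 0, 0], [0.203, 0.1413, 0, 0], [0.203, 0.1413, 0, 0]],
  ],
)

```text
t: 18.55
eef_pos: [0.5835, -0.2353, 0.3547]
ee_rot: [3.141, 0.002, -0.312]
force: [-0.5, 1.1, 0.3]
width: 0.088
```

>>> play_rows(
  targets=[
    [[0, 0, 0, 0]],
  ],
)

```text
t: 18.68
eef_pos: [0.5816, -0.2325, 0.3558]
ee_rot: [3.141, 0.002, -0.31]
force: [0.2, 0.6, -0.1]
width: 0.0875
```

```bash
python3 - <<'E'
from plan import *
chain([('gas',*G(-.04,-.03),.123,GY)])
E
```

```text
now [  0.5816  -0.2325   0.1968 -17.7545] q6 1.33
gas [-0.0014, 0.0, 0.0738, -0.0545] dist 0.074
```

>>> play_rows(
  targets=[
    [[-0.001, 0, 0.025, 0], [-0.001, 0, 0.05, 0], [-0.001, 0, 0.073, 0], [-0.001, 0, 0.073, 0], [-0.001, 0, 0.073, 0]],
  ],
)

```text
t: 19.3
eef_pos: [0.581, -0.2312, 0.2851]
ee_rot: [-3.142, -0.002, -0.307]
force: [-0.8, -0.1, 0.3]
width: 0.0874
```

>>> play_rows(
  targets=[
    [[0, 0, 0, 0], [0, 0, 0, 0], [0, 0, 0, 0], [0, 0, 0, 0], [0, 0, 0, 0]],
  ],
  grip=255,
  newtons=40,
)

```text
t: 19.92
eef_pos: [0.5807, -0.2319, 0.2836]
ee_rot: [3.142, 0.0, -0.309]
force: [0.2, -0.8, 0.0]
width: 0.0431
```

>>> play_rows(
  targets=[
    [[0, 0, 0, 0], [0, 0, -0.004, 0], [0, 0, -0.008, 0], [0, 0, -0.012, 0], [0, 0, -0.016, 0]],
  ],
)

```text
t: 20.55
eef_pos: [0.5802, -0.2325, 0.2977]
ee_rot: [3.141, 0.002, -0.31]
force: [10.3, -14.9, -35.0]
width: 0.0267
```

>>> play_rows(
  targets=[
    [[0, 0, 0, 0], [0, 0, 0, 0], [0, 0, -0.001, 0]],
  ],
)

```text
t: 20.92
eef_pos: [0.5804, -0.2326, 0.2976]
ee_rot: [3.141, 0.003, -0.31]
force: [8.8, -11.1, -25.6]
width: 0.0265
```

>>> play_rows(
  targets=[
    [[0, 0, 0, 0], [0, 0, 0, 0], [0, 0, 0, 0], [0, 0, 0, 0], [0, 0, 0, 0]],
  ],
  grip=0,
)

```text
t: 21.55
eef_pos: [0.5808, -0.2317, 0.301]
ee_rot: [-3.141, -0.0, -0.309]
force: [-0.4, 0.5, -0.4]
width: 0.071
```

>>> play_rows(
  targets=[
    [[0, 0, -0.04, 0], [0, 0, -0.08, 0], [0, -0.065, -0.08, 0], [0, -0.13, -0.08, 0], [0, -0.13, -0.08, 0]],
  ],
)

```text
t: 22.18
eef_pos: [0.6212, -0.1046, 0.3808]
ee_rot: [-3.141, -0.001, -0.305]
force: [0.7, -0.2, -0.1]
width: 0.0877
```

>>> play_rows(
  targets=[
    [[0, 0, 0, 0]],
  ],
)

```text
t: 22.3
eef_pos: [0.6203, -0.1074, 0.3806]
ee_rot: [3.141, 0.0, -0.307]
force: [-0.4, -0.6, -0.2]
width: 0.0872
```

```bash
python3 - <<'E'
from plan import *
from meas import *
chain([('key',*G(-.04,.1),.124,GY)])
for n in('scene','top'):
    p,d=grab(n);W=cloud(n,d)
    m=reg(W,.56,.605,-.26,-.21,.112,.17);print(n,m.sum(),W[m].max(0) if m.any() else '', np.percentile(W[m][:,2],80) if m.any() else '')
E
```

```text
now [  0.6203  -0.1074   0.2216 -17.6059] q6 1.13
key [-0.0002, 0.001, 0.0976, 0.0941] dist 0.098
scene 94 [ 0.59482139 -0.21897799  0.15059245] 0.1468939543737824
top 73 [ 0.59184066 -0.21762996  0.14981385] 0.1470751682834516
```

>>> play_rows(
  targets=[
    [[0, 0.001, 0.04, 0], [0, 0.001, 0.075, 0], [0, 0.001, 0.097, 0], [0, 0.001, 0.097, 0], [0, 0.001, 0.097, 0]],
  ],
)

```text
t: 23.02
eef_pos: [0.6203, -0.1097, 0.2848]
ee_rot: [-3.141, -0.001, -0.309]
force: [0.8, 0.7, 0.6]
width: 0.0876
```

>>> play_rows(
  targets=[
    [[0, 0, 0, 0], [0, 0, 0, 0], [0, 0, 0, 0], [0, 0, 0, 0], [0, 0, 0, 0]],
  ],
  grip=255,
  newtons=45,
)

```text
t: 23.65
eef_pos: [0.62, -0.1088, 0.2837]
ee_rot: [-3.142, -0.0, -0.309]
force: [-0.0, 0.1, -0.5]
width: 0.0434
```

>>> play_rows(
  targets=[
    [[0, 0, 0, 0], [0, 0, 0, 0], [0, 0, 0, 7], [0, 0, 0, 14], [0, 0, 0, 21]],
  ],
)

```text
t: 24.28
eef_pos: [0.6199, -0.1092, 0.2837]
ee_rot: [3.141, -0.0, -0.679]
force: [-0.1, -2.6, -0.6]
width: 0.0176
```

>>> play_rows(
  targets=[
    [[0, 0, 0, 8], [0, 0, 0, 16], [0, 0, 0, 24], [0, 0, 0, 32], [0, 0, 0, 40]],
  ],
)

```text
t: 24.9
eef_pos: [0.6197, -0.1093, 0.2836]
ee_rot: [3.141, -0.001, -1.378]
force: [-1.0, -2.4, 0.8]
width: 0.0175
```

>>> play_rows(
  targets=[
    [[0, 0, 0, 5], [0, 0, 0, 8], [0, 0, 0, 8], [0, 0, 0, 8], [0, 0, 0, 8]],
  ],
)

```text
t: 25.52
eef_pos: [0.6196, -0.1093, 0.2836]
ee_rot: [3.141, -0.001, -1.512]
force: [-2.8, -4.9, 0.4]
width: 0.0177
```

```bash
python3 - <<'E'
from meas import *
s=arm.get_state();print(s['moment'],s['q'][5],s['width'])
grab('scene','key.png',(230,200,330,290),6)
E
```

```text
[-1.75681044  0.92431066  0.21335837] -0.07713702764563725 0.017714517163548223
```

View pics/key.png

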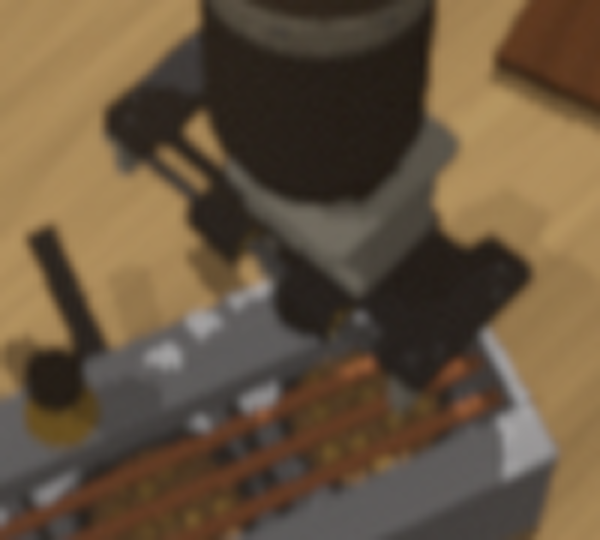

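>>> play_rows(
  targets=[
    [[0, 0, 0, 4], [0, 0, 0, 8], [0, 0, 0, 8], [0, 0, 0, 8]],
  ],
)

```text
t: 26.08
eef_pos: [0.6196, -0.1092, 0.2836]
ee_rot: [3.14, -0.001, -1.651]
force: [-1.7, -4.3, 1.0]
width: 0.0178
```

```bash
python3 - <<'E'
from meas import *
s=arm.get_state();print(s['moment'],s['force'],s['q'][5],s['width'])
E
```

```text
[-1.69068671  0.99254998  0.66538697] [-1.68686695 -4.29810968  1.04904921] -0.2161681356445293 0.017823800631406105
```

>>> play_rows(
  targets=[
    [[0, 0, 0, 0], [0, 0, 0, 0], [0, 0, 0, 0]],
  ],
)

```text
t: 26.45
eef_pos: [0.6196, -0.1093, 0.2836]
ee_rot: [3.141, -0.001, -1.651]
force: [-2.3, -5.3, 1.1]
width: 0.0177
```

>>> play_rows(
  targets=[
    [[0, 0, 0, 0], [0, 0, 0, 0], [0, 0, 0, 0], [0, 0, 0, 0], [0, 0, 0, 0]],
  ],
  grip=0,
)

```text
t: 27.08
eef_pos: [0.6202, -0.1087, 0.2838]
ee_rot: [-3.141, 0.0, -1.652]
force: [-0.2, 0.3, -0.5]
width: 0.062
```

>>> play_rows(
  targets=[
    [[0, 0, 0, 0], [0, 0, 0, 0], [0, 0, -0.03, 0], [0, 0, -0.06, 0], [0, 0, -0.1, 0]],
  ],
)

```text
t: 27.7
eef_pos: [0.6197, -0.1089, 0.3839]
ee_rot: [3.14, -0.0, -1.653]
force: [0.6, -0.1, 0.2]
width: 0.0875
```

>>> play_rows(
  targets=[
    [[0.03, -0.06, 0, -10], [0.06, -0.12, 0, -20], [0.06, -0.18, 0, -30], [0.06, -0.22, 0, -40], [0.06, -0.22, 0, -50]],
  ],
)

```text
t: 28.32
eef_pos: [0.8368, -0.187, 0.3787]
ee_rot: [3.139, 0.003, -0.775]
force: [0.3, 0.2, -0.5]
width: 0.0876
```

```bash
python3 - <<'E'
from plan import *
from see import see
chain([('hi',*G(-.04,-.03),.22,GY)])
see()
grab('scene','key2.png',(130,170,390,370),3)
E
```

```text
now [  0.8368  -0.187    0.2197 -44.3879] q6 0.79
hi [-0.1518, 0.2117, -0.0003, -26.6879] dist 0.26
top bay 2 N 67 tip x -0.1491 -> pan x 0.0059 yaw err deg -0.2 y@pan 0.0011 z tip 0.06 slope -0.213
   inside pts 168 x -0.004 0.05 y -0.055 0.055
   inside pts 132 x -0.003 0.05 y 0.057 0.147
scene bay 2 N 92 tip x -0.1453 -> pan x 0.0097 yaw err deg 0.2 y@pan 0.0003 z tip 0.0599 slope -0.232
   inside pts 199 x -0.017 0.031 y -0.055 0.055
scene bay 3 N 65 tip x -0.1508 -> pan x 0.0042 yaw err deg -1.1 y@pan 0.1086 z tip 0.0606 slope -0.206
   inside pts 205 x -0.018 0.03 y 0.057 0.166
```

View pics/key2.png

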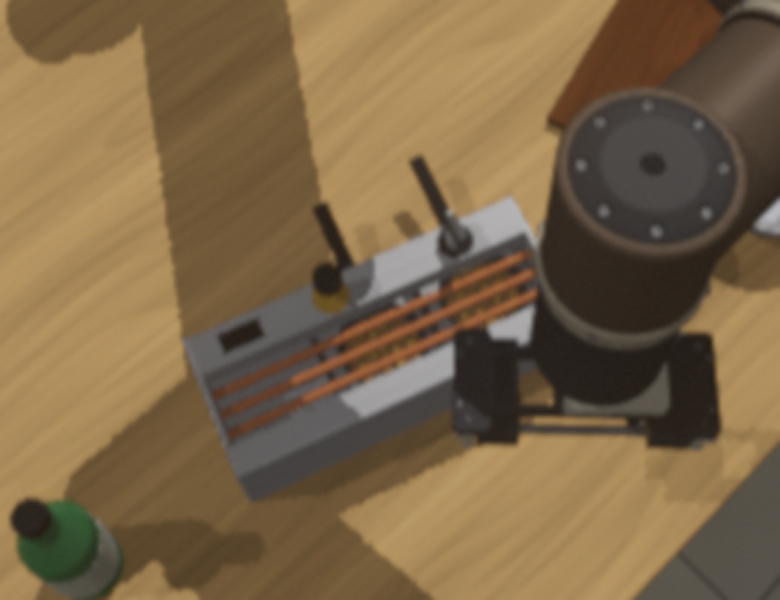

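>>> play_rows(
  targets=[
    [[-0.03, 0.045, 0, -6], [-0.06, 0.09, 0, -12], [-0.1, 0.14, 0, -18], [-0.14, 0.19, 0, -24], [-0.1518, 0.2117, 0, -26.7]],
  ],
)

```text
t: 29.1
eef_pos: [0.5736, -0.2306, 0.3857]
ee_rot: [-3.141, -0.002, -0.317]
force: [0.0, -0.2, 0.2]
width: 0.0877
```

>>> play_rows(
  targets=[
    [[0, 0, 0, 0], [0, 0, 0, 0], [0, 0, 0, 0], [0, 0, 0, 0], [0, 0, 0, 0]],
  ],
  grip=255,
  newtons=30,
)

```text
t: 29.72
eef_pos: [0.578, -0.2303, 0.3832]
ee_rot: [3.141, 0.001, -0.314]
force: [-0.9, -0.4, 1.0]
width: 0.0432
```

>>> play_rows(
  targets=[
    [[0, 0, 0, 0], [0, 0, 0, 0], [0, 0, 0, 0], [0, 0, 0, 0], [0, 0, 0, 0]],
  ],
)

```text
t: 30.35
eef_pos: [0.5775, -0.2305, 0.3837]
ee_rot: [3.142, -0.0, -0.314]
force: [-0.7, -0.5, -1.2]
width: 0.0006
```

```bash
python3 - <<'E'
from plan import *
from see import see
chain([('hi',*G(-.04,-.03),.171,GY),('dn',*G(-.04,-.03),.147,GY)])
see()
E
```

```text
now [  0.5775  -0.2305   0.2247 -17.9881] q6 1.32
hi [0.0032, 0.0007, 0.0537, -0.2881] dist 0.054
dn [0.0, -0.0, 0.024, -0.0] dist 0.024
top bay 2 N 62 tip x -0.1489 -> pan x 0.0061 yaw err deg -1.7 y@pan -0.0013 z tip 0.061 slope -0.242
   inside pts 13 x -0.003 0.038 y 0.057 0.077
scene bay 2 N 28 tip x -0.1019 -> pan x 0.0531 yaw err deg -7.4 y@pan -0.0185 z tip 0.0509 slope -0.17
   inside pts 202 x -0.017 0.03 y -0.055 0.055
scene bay 3 N 28 tip x -0.1126 -> pan x 0.0424 yaw err deg -9.4 y@pan 0.0873 z tip 0.0511 slope -0.188
   inside pts 213 x -0.018 0.037 y 0.057 0.166
```

>>> play_rows(
  targets=[
    [[0.003, 0.001, 0, 0], [0.003, 0.001, 0.02, 0], [0.003, 0.001, 0.04, 0], [0.003, 0.001, 0.045, 0], [0.003, 0.001, 0.045, 0]],
  ],
)

```text
t: 31.08
eef_pos: [0.5803, -0.2324, 0.3388]
ee_rot: [3.141, 0.0, -0.314]
force: [-0.6, 0.6, 1.3]
width: 0.0004
```

>>> play_rows(
  targets=[
    [[0, 0, 0, 0], [0, 0, 0, 0], [0, 0, 0, 0], [0, 0, 0, 0], [0, 0, 0, 0]],
  ],
)

```text
t: 31.7
eef_pos: [0.5801, -0.2323, 0.3387]
ee_rot: [-3.142, -0.0, -0.314]
force: [0.3, 0.1, 0.1]
width: 0.0006
```

>>> play_rows(
  targets=[
    [[0, 0, 0, 0], [0, 0, 0, 0], [0, 0, 0, 0], [0, 0, 0, 0], [0, 0, 0, 0]],
  ],
)

```text
t: 32.33
eef_pos: [0.5801, -0.2323, 0.3386]
ee_rot: [3.142, 0.0, -0.314]
force: [0.3, -0.8, -0.7]
width: 0.0007
```

>>> play_rows(
  targets=[
    [[0, 0, 0, 0], [0, 0, 0, 0], [0, 0, 0, 0], [0, 0, 0, 0], [0, 0, 0, 0]],
  ],
)

```text
t: 32.95
eef_pos: [0.5801, -0.2323, 0.3387]
ee_rot: [-3.142, -0.0, -0.314]
force: [-0.6, -0.4, -0.5]
width: 0.0007
```

>>> play_rows(
  targets=[
    [[0, 0, 0, 0], [0, 0, 0, 0], [0, 0, 0, 0], [0, 0, 0, 0], [0, 0, 0, 0]],
  ],
)

```text
t: 33.58
eef_pos: [0.5801, -0.2323, 0.3387]
ee_rot: [3.142, -0.0, -0.314]
force: [-0.6, -0.9, 0.5]
width: 0.0002
```

>>> play_rows(
  targets=[
    [[0, 0, 0, 0], [0, 0, 0, 0], [0, 0, 0, 0], [0, 0, 0, 0], [0, 0, 0, 0]],
  ],
)

```text
t: 34.2
eef_pos: [0.5801, -0.2323, 0.3387]
ee_rot: [-3.142, -0.0, -0.314]
force: [0.7, -0.2, 0.7]
width: 0.0004
```

>>> play_rows(
  targets=[
    [[0, 0, 0, 0], [0, 0, 0, 0], [0, 0, 0, 0], [0, 0, 0, 0], [0, 0, 0, 0]],
  ],
)

```text
t: 34.83
eef_pos: [0.5801, -0.2323, 0.3387]
ee_rot: [3.142, 0.0, -0.314]
force: [-0.5, -0.0, 0.3]
width: 0.0007
```

```bash
python3 - <<'E'
from plan import *
from see import see
chain([('hi',*G(-.04,-.03),.168,GY),('dn',*G(-.04,-.03),.147,GY)])
see()
E
```

```text
now [  0.5801  -0.2323   0.1797 -17.9846] q6 1.33
hi [0.0001, -0.0003, 0.0117, -0.2846] dist 0.012
dn [0.0, -0.0, 0.021, -0.0] dist 0.021
top bay 2 N 56 tip x -0.1476 -> pan x 0.0074 yaw err deg -0.7 y@pan 0.0004 z tip 0.06 slope -0.221
   inside pts 11 x -0.003 0.019 y 0.057 0.078
   inside pts 208 x -0.018 0.03 y -0.055 0.055
scene bay 3 N 32 tip x -0.1511 -> pan x 0.0039 yaw err deg -3.4 y@pan 0.1062 z tip 0.0606 slope -0.246
   inside pts 208 x -0.018 0.033 y 0.057 0.166
```

>>> play_rows(
  targets=[
    [[0, 0, 0.01, 0], [0, 0, 0.018, 0], [0, 0, 0.024, 0], [0, 0, 0.029, 0], [0, 0, 0.0315, 0]],
  ],
)

```text
t: 35.55
eef_pos: [0.5801, -0.2323, 0.3082]
ee_rot: [3.141, -0.0, -0.313]
force: [-6.7, 5.0, 23.7]
width: 0.0004
```

>>> play_rows(
  targets=[
    [[0, 0, 0, 0], [0, 0, 0.0005, 0]],
  ],
)

```text
t: 35.8
eef_pos: [0.58, -0.2322, 0.3083]
ee_rot: [3.141, -0.001, -0.313]
force: [-5.3, 4.3, 16.3]
width: 0.0003
```

>>> play_rows(
  targets=[
    [[0, 0, -0.04, 0], [0, 0, -0.08, 0], [-0.05, -0.04, -0.09, 0], [-0.11, -0.08, -0.09, 0], [-0.16, -0.12, -0.09, 0]],
  ],
)

```text
t: 36.42
eef_pos: [0.4711, -0.0789, 0.3963]
ee_rot: [-3.141, 0.0, -0.315]
force: [0.7, 2.1, 1.0]
width: 0.0001
```

>>> play_rows(
  targets=[
    [[-0.06, -0.06, 0, 0], [-0.06, -0.06, 0, 0], [-0.06, -0.06, 0, 0]],
  ],
  grip=0,
)

```text
t: 36.8
eef_pos: [0.4332, -0.0032, 0.3968]
ee_rot: [-3.141, -0.001, -0.311]
force: [0.5, -0.1, 0.2]
width: 0.0251
```

```bash
python3 - <<'E'
from plan import *
from see import see
from meas import *
see()
chain([('hi3',*G(-.116,.11),.18,GY),('dn',*G(-.116,.11),.05,GY)])
for n in('scene','top'):
    p,d=grab(n);W=cloud(n,d)
    m=reg(W,.56,.605,-.26,-.21,.112,.17);print(n,m.sum(),np.percentile(W[m][:,2],80) if m.any() else '')
    with np.errstate(invalid='ignore'): m=(p.max(2)<100)&(p[...,0]>p[...,2]+8)&reg(W,.42,.72,.04,.52,.009,.02)
    k,l,s,c=cv2.connectedComponentsWithStats(m.astype(np.uint8)); i=1+s[1:,4].argmax(); print('board',s[i,4],rect(W,l==i))
E
```

```text
top bay 2 N 98 tip x -0.1501 -> pan x 0.0049 yaw err deg -0.7 y@pan 0.0007 z tip 0.0604 slope -0.223
   inside pts 173 x -0.005 0.05 y -0.055 0.055
top bay 3 N 24 tip x -0.0994 -> pan x 0.0556 yaw err deg -0.1 y@pan 0.1123 z tip 0.0484 slope -0.261
   inside pts 149 x -0.005 0.05 y 0.058 0.166
scene bay 2 N 107 tip x -0.1437 -> pan x 0.0113 yaw err deg -0.0 y@pan 0.0008 z tip 0.0592 slope -0.212
   inside pts 216 x -0.018 0.03 y -0.055 0.055
scene bay 3 N 75 tip x -0.1503 -> pan x 0.0047 yaw err deg -0.6 y@pan 0.1093 z tip 0.0603 slope -0.219
   inside pts 215 x -0.018 0.033 y 0.057 0.166
now [ 4.34000e-01 -4.20000e-03  2.37600e-01 -1.79348e+01] q6 0.81
hi3 [0.1328, 0.0321, 0.0576, -0.2348] dist 0.148
dn [0.0, -0.0, 0.13, -0.0] dist 0.13
scene 93 0.1316042286737209
board 3739 ((571.038330078125, 293.7450256347656), (147.701171875, 380.9893493652344), 17.215097427368164)
top 70 0.1317638495466186
board 1153 ((588.3229370117188, 213.90811157226562), (231.75445556640625, 115.09693145751953), 55.70976257324219)
```

>>> play_rows(
  targets=[
    [[0.05, 0.012, 0, 0], [0.1, 0.024, 0, 0], [0.1328, 0.0321, 0.02, 0], [0.1328, 0.0321, 0.05, 0], [0.1328, 0.0321, 0.058, 0]],
  ],
)

```text
t: 37.62
eef_pos: [0.55, -0.0772, 0.3359]
ee_rot: [3.139, 0.005, -0.317]
force: [-0.6, -0.4, 1.2]
width: 0.0863
```

>>> play_rows(
  targets=[
    [[0, 0, 0.05, 0], [0, 0, 0.1, 0], [0, 0, 0.13, 0], [0, 0, 0.13, 0], [0, 0, 0.13, 0]],
  ],
)

```text
t: 38.25
eef_pos: [0.5512, -0.0758, 0.2103]
ee_rot: [-3.141, -0.002, -0.313]
force: [0.5, 0.4, 0.6]
width: 0.0877
```

>>> play_rows(
  targets=[
    [[0, 0, 0, 0], [0, 0, 0, 0], [0, 0, 0, 0], [0, 0, 0, 0], [0, 0, 0, 0]],
  ],
  grip=255,
  newtons=60,
)

```text
t: 38.88
eef_pos: [0.5503, -0.0758, 0.2087]
ee_rot: [3.142, -0.0, -0.314]
force: [0.4, 0.3, -0.5]
width: 0.0434
```

>>> play_rows(
  targets=[
    [[0, 0, 0, 0], [0, 0, 0, 0], [0, 0, 0, 0], [0, 0, 0, 0], [0, 0, 0, 0]],
  ],
)

```text
t: 39.5
eef_pos: [0.5503, -0.0758, 0.2086]
ee_rot: [-3.142, 0.0, -0.314]
force: [0.3, 0.3, -0.8]
width: 0.0154
```

>>> play_rows(
  targets=[
    [[0, 0, -0.006, 0], [-0.02, 0, -0.006, 0], [-0.05, 0, -0.006, 0], [-0.08, 0, -0.006, 0], [-0.11, 0, -0.006, 0]],
  ],
)

```text
t: 40.12
eef_pos: [0.4446, -0.0418, 0.2148]
ee_rot: [3.141, 0.0, -0.314]
force: [0.3, 0.4, -1.9]
width: 0.0147
```

>>> play_rows(
  targets=[
    [[-0.02, 0, -0.01, 0], [-0.02, 0, -0.022, 0], [-0.02, 0, -0.034, 0], [-0.02, 0, -0.046, 0], [-0.02, 0, -0.05, 0]],
  ],
)

```text
t: 40.75
eef_pos: [0.4273, -0.0357, 0.2656]
ee_rot: [-3.141, -0.001, -0.314]
force: [0.7, 0.3, -3.1]
width: 0.0154
```

```bash
python3 - <<'E'
from plan import *
from prof import prof
chain([('mid',.445,.15,.106,0),('A',.431,.356,.106,17),('d',.431,.356,.056,17)])
prof(-.13,.112)
E
```

```text
now [  0.4273  -0.0357   0.1066 -18.0104] q6 0.88
mid [-0.0405, -0.1821, 0.0006, -18.0104] dist 0.187
A [-0.014, -0.206, -0.0, -17.0] dist 0.206
d [0.0, 0.0, 0.05, 0.0] dist 0.05
[(np.float64(-0.12), 0.111), (np.float64(-0.11), 0.108), (np.float64(-0.1), 0.106), (np.float64(-0.09), 0.104), (np.float64(-0.08), 0.1), (np.float64(-0.07), 0.098), (np.float64(-0.06), 0.096), (np.float64(-0.05), 0.087), (np.float64(-0.04), 0.079), (np.float64(-0.03), 0.084), (np.float64(-0.02), 0.081), (np.float64(-0.01), 0.084), (np.float64(-0.0), 0.079), (np.float64(0.01), 0.082), (np.float64(0.02), 0.081), (np.float64(0.03), 0.08), (np.float64(0.04), 0.092)]
```

Lifted level. I'll carry it to the board.

>>> play_rows(
  targets=[
    [[-0.006, -0.025, 0, -2.5], [-0.014, -0.065, 0, -6.5], [-0.024, -0.11, 0, -11], [-0.034, -0.15, 0, -15], [-0.0405, -0.182, 0, -18]],
  ],
)

```text
t: 41.42
eef_pos: [0.4444, 0.1515, 0.2643]
ee_rot: [3.141, 0.001, 0.003]
force: [0.1, -0.3, -1.5]
width: 0.0157
```

>>> play_rows(
  targets=[
    [[-0.003, -0.045, 0, -4], [-0.006, -0.09, 0, -8], [-0.009, -0.135, 0, -11], [-0.012, -0.18, 0, -15], [-0.014, -0.206, 0, -17]],
  ],
)

```text
t: 42.05
eef_pos: [0.4301, 0.3579, 0.2639]
ee_rot: [3.141, 0.001, 0.299]
force: [0.6, 0.2, -2.6]
width: 0.0156
```

```bash
python3 - <<'E'
from plan import *
from meas import *
chain([('A',.431,.356,.106,17),('d',.431,.356,.055,17)])
p,d=grab('scene');W=cloud('scene',d);pans('scene',W,p,z0=.04)
E
```

```text
now [ 0.4301  0.3579  0.1049 17.1587] q6 0.83
A [0.0003, 0.0021, -0.0011, 0.1587] dist 0.002
d [0.0, 0.0, 0.051, 0.0] dist 0.051
scene comp 482 [0.537 0.393 0.08 ] px [371. 143.]
 no handle [0.53884863 0.39151462]
scene comp 123 [0.734 0.197 0.054] px [377. 218.]
 no handle [0.74305763 0.18796799]
```

>>> play_rows(
  targets=[
    [[0, 0, 0.012, 0], [0, 0, 0.024, 0], [0, 0, 0.036, 0], [0, 0, 0.046, 0], [0, 0, 0.051, 0]],
  ],
)

```text
t: 42.72
eef_pos: [0.4301, 0.3553, 0.213]
ee_rot: [3.14, 0.002, 0.296]
force: [-7.8, -2.8, 10.3]
width: 0.0154
```

>>> play_rows(
  targets=[
    [[0, 0, 0.001, 0], [0, 0, 0.001, 0]],
  ],
)

```text
t: 42.98
eef_pos: [0.43, 0.3554, 0.2132]
ee_rot: [3.141, 0.001, 0.297]
force: [-5.5, -4.3, 8.1]
width: 0.0151
```

>>> play_rows(
  targets=[
    [[0, 0, 0, 0], [0, 0, 0, 0], [0, 0, 0, 0], [0, 0, 0, 0], [0, 0, 0, 0]],
  ],
  grip=0,
)

```text
t: 43.6
eef_pos: [0.4303, 0.356, 0.2126]
ee_rot: [3.142, 0.0, 0.297]
force: [-0.5, 1.1, -1.1]
width: 0.0592
```

>>> play_rows(
  targets=[
    [[0, 0, -0.05, 0], [0, 0, -0.1, 0], [0, 0, -0.15, 0], [0, 0.06, -0.15, 9], [0, 0.12, -0.15, 17]],
  ],
)

```text
t: 44.22
eef_pos: [0.4654, 0.2404, 0.3634]
ee_rot: [-3.14, -0.001, -0.003]
force: [0.9, -0.9, -0.9]
width: 0.0877
```

```bash
python3 - <<'E'
from plan import *
from see import see
from meas import *
chain([('mid',*G(-.2,.06),.2,GY),('hi2',*G(-.113,0),.17,GY),('dn',*G(-.113,0),.05,GY)])
see()
p,d=grab('scene','A.png',(260,80,460,230),3);W=cloud('scene',d);pans('scene',W,p)
E
```

```text
now [ 0.4654  0.2404  0.2044 -0.1527] q6 0.72
mid [-0.0093, 0.3381, 0.0044, 17.5473] dist 0.338
hi2 [0.087, 0.06, 0.03, -0.0] dist 0.11
dn [0.0, -0.0, 0.12, -0.0] dist 0.12
top bay 2 N 63 tip x -0.148 -> pan x 0.007 yaw err deg -0.9 y@pan 0.0001 z tip 0.0596 slope -0.212
   inside pts 175 x -0.003 0.05 y -0.055 0.054
   inside pts 56 x -0.003 0.05 y 0.057 0.166
scene bay 2 N 90 tip x -0.146 -> pan x 0.009 yaw err deg -0.5 y@pan -0.0004 z tip 0.0612 slope -0.215
   inside pts 208 x -0.018 0.031 y -0.055 0.055
   inside pts 34 x -0.017 0.033 y 0.057 0.166
scene comp 624 [0.515 0.383 0.038] px [362. 149.]
  dish [0.538  0.3892] handle mean [0.4443 0.3599] yaw(+x axis) deg 17.4 outer [0.4153 0.349 ] maxr 0.15 zout 0.069
scene comp 217 [0.737 0.195 0.044] px [377. 221.]
 no handle [0.74353305 0.18852834]
```

View pics/A.png

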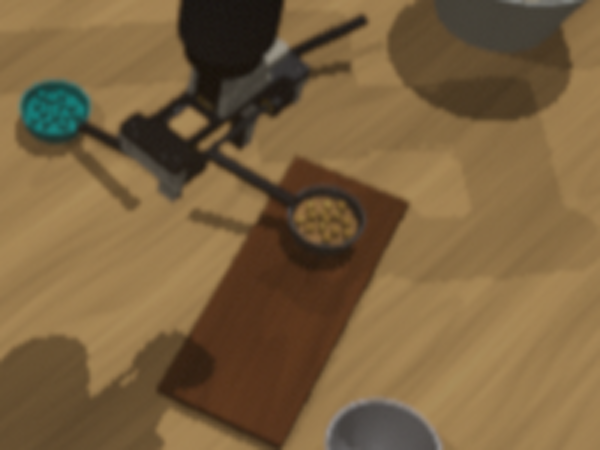

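>>> play_rows(
  targets=[
    [[-0.002, 0.06, 0, 4], [-0.004, 0.12, 0, 8], [-0.006, 0.18, 0, 12], [-0.008, 0.24, 0, 16], [-0.009, 0.3, 0, 17.5]],
  ],
)

```text
t: 45.0
eef_pos: [0.4565, -0.0598, 0.363]
ee_rot: [-3.141, -0.001, -0.304]
force: [1.3, -0.1, 0.5]
width: 0.0877
```

>>> play_rows(
  targets=[
    [[0.03, 0.045, 0, 0], [0.06, 0.075, 0.01, 0], [0.07, 0.09, 0.02, 0], [0.075, 0.096, 0.03, 0], [0.075, 0.096, 0.03, 0]],
  ],
)

```text
t: 45.62
eef_pos: [0.4989, -0.1723, 0.3315]
ee_rot: [3.141, 0.002, -0.305]
force: [-0.6, 0.3, 0.6]
width: 0.0876
```

```bash
python3 - <<'E'
from plan import *
chain([('hi2',*G(-.113,0),.17,GY),('dn',*G(-.113,0),.05,GY)])
E
```

```text
now [  0.4989  -0.1723   0.1725 -17.4654] q6 1.23
hi2 [0.0227, 0.0023, 0.0025, 0.2346] dist 0.023
dn [0.0, -0.0, 0.12, -0.0] dist 0.12
```

>>> play_rows(
  targets=[
    [[0.022, 0.002, 0.03, 0.2], [0.022, 0.002, 0.07, 0.2], [0.022, 0.002, 0.11, 0.2], [0.022, 0.002, 0.1225, 0.2], [0.022, 0.002, 0.1225, 0.2]],
  ],
)

```text
t: 46.25
eef_pos: [0.5198, -0.1807, 0.2105]
ee_rot: [3.141, 0.001, -0.307]
force: [-0.1, 0.1, 1.2]
width: 0.0877
```

>>> play_rows(
  targets=[
    [[0, 0, 0, 0], [0, 0, 0, 0], [0, 0, 0, 0], [0, 0, 0, 0], [0, 0, 0, 0]],
  ],
  grip=255,
  newtons=60,
)

```text
t: 46.88
eef_pos: [0.5195, -0.1815, 0.2103]
ee_rot: [-3.142, -0.0, -0.309]
force: [0.5, -0.7, 0.3]
width: 0.043
```

>>> play_rows(
  targets=[
    [[0, 0, 0, 0], [0, 0, 0, 0], [0, 0, 0, 0], [0, 0, 0, 0], [0, 0, 0, 0]],
  ],
)

```text
t: 47.5
eef_pos: [0.5195, -0.1814, 0.2101]
ee_rot: [-3.142, 0.0, -0.309]
force: [0.3, 0.1, -0.3]
width: 0.015
```

>>> play_rows(
  targets=[
    [[0, 0, -0.006, 0], [-0.02, 0, -0.006, 0], [-0.05, 0, -0.006, 0], [-0.08, 0, -0.006, 0], [-0.11, 0, -0.006, 0]],
  ],
)

```text
t: 48.12
eef_pos: [0.4136, -0.1478, 0.2163]
ee_rot: [3.141, 0.0, -0.309]
force: [0.1, 0.8, -1.7]
width: 0.015
```

>>> play_rows(
  targets=[
    [[-0.02, 0, -0.01, 0], [-0.02, 0, -0.022, 0], [-0.02, 0, -0.034, 0], [-0.02, 0, -0.046, 0], [-0.02, 0, -0.05, 0]],
  ],
)

```text
t: 48.75
eef_pos: [0.3963, -0.142, 0.2671]
ee_rot: [-3.141, -0.001, -0.309]
force: [0.9, -0.3, -1.8]
width: 0.0156
```

```bash
python3 - <<'E'
from plan import *
from prof import prof
chain([('mid',.42,.03,.106,0),('B',.479,.203,.106,17),('d',.479,.203,.055,17)])
prof(-.13,0)
E
```

```text
now [  0.3963  -0.142    0.1081 -17.696 ] q6 1.13
mid [-0.0297, -0.171, 0.0021, -17.696] dist 0.174
B [0.059, -0.173, -0.0, -17.0] dist 0.183
d [0.0, 0.0, 0.051, 0.0] dist 0.051
[(np.float64(-0.13), 0.114), (np.float64(-0.12), 0.11), (np.float64(-0.11), 0.109), (np.float64(-0.1), 0.108), (np.float64(-0.09), 0.105), (np.float64(-0.08), 0.103), (np.float64(-0.07), 0.099), (np.float64(-0.06), 0.098), (np.float64(-0.05), 0.096), (np.float64(-0.04), 0.083), (np.float64(-0.03), 0.081), (np.float64(-0.02), 0.081), (np.float64(-0.01), 0.083), (np.float64(-0.0), 0.083), (np.float64(0.01), 0.078), (np.float64(0.02), 0.082), (np.float64(0.03), 0.082), (np.float64(0.04), 0.083)]
```

>>> play_rows(
  targets=[
    [[-0.006, -0.025, 0, -2.5], [-0.012, -0.06, 0, -6.5], [-0.02, -0.1, 0, -11], [-0.026, -0.14, 0, -15], [-0.03, -0.171, 0.002, -17.7]],
  ],
)

```text
t: 49.42
eef_pos: [0.4193, 0.0316, 0.264]
ee_rot: [3.142, 0.0, 0.003]
force: [1.0, 0.3, -1.8]
width: 0.0154
```

>>> play_rows(
  targets=[
    [[0.012, -0.04, 0, -4], [0.025, -0.08, 0, -8], [0.04, -0.12, 0, -11], [0.052, -0.155, 0, -15], [0.059, -0.173, 0, -17]],
  ],
)

```text
t: 50.05
eef_pos: [0.4786, 0.2048, 0.2635]
ee_rot: [3.141, 0.001, 0.299]
force: [-0.4, -1.1, -1.6]
width: 0.0155
```

```bash
python3 - <<'E'
from plan import *
from meas import *
chain([('B',.479,.203,.106,17),('d',.479,.203,.055,17)])
p,d=grab('scene');W=cloud('scene',d);pans('scene',W,p,z0=.025)
E
```

```text
now [ 0.4786  0.2048  0.1045 17.1499] q6 1.09
B [-0.0001, 0.0018, -0.0015, 0.1499] dist 0.002
d [0.0, 0.0, 0.051, 0.0] dist 0.051
scene comp 529 [0.526 0.387 0.036] px [365. 150.]
  dish [0.5373 0.3894] handle mean [0.4639 0.363 ] yaw(+x axis) deg 19.8 outer [0.4639 0.363 ] maxr 0.103 zout 0.063
scene comp 554 [0.59  0.24  0.078] px [353. 178.]
 no handle [0.58937887 0.23880758]
scene comp 197 [0.737 0.196 0.046] px [377. 220.]
 no handle [0.74327089 0.18901599]
```

>>> play_rows(
  targets=[
    [[0, 0, 0.012, 0], [0, 0, 0.024, 0], [0, 0, 0.036, 0], [0, 0, 0.046, 0], [0, 0, 0.051, 0]],
  ],
)

```text
t: 50.72
eef_pos: [0.4771, 0.2022, 0.2126]
ee_rot: [3.14, 0.003, 0.296]
force: [-12.0, -2.9, 13.9]
width: 0.0154
```

>>> play_rows(
  targets=[
    [[0, 0, 0, 0], [0, 0, 0, 0]],
  ],
)

```text
t: 50.98
eef_pos: [0.4773, 0.2024, 0.2135]
ee_rot: [3.141, 0.002, 0.297]
force: [-7.2, -1.8, 8.8]
width: 0.0152
```

>>> play_rows(
  targets=[
    [[0, 0, 0, 0], [0, 0, 0, 0], [0, 0, 0, 0], [0, 0, 0, 0], [0, 0, 0, 0]],
  ],
  grip=0,
)

```text
t: 51.6
eef_pos: [0.4781, 0.2032, 0.2131]
ee_rot: [-3.142, -0.0, 0.297]
force: [-0.0, 0.0, 0.8]
width: 0.0597
```

>>> play_rows(
  targets=[
    [[0, 0, -0.05, 0], [0, 0, -0.1, 0], [0, 0, -0.15, 0], [-0.03, 0.06, -0.17, 0], [-0.05, 0.12, -0.17, 0]],
  ],
)

```text
t: 52.22
eef_pos: [0.4653, 0.0809, 0.3847]
ee_rot: [-3.141, -0.003, 0.299]
force: [2.2, -1.0, -1.1]
width: 0.0872
```

>>> play_rows(
  targets=[
    [[0, 0.05, 0, 0], [0, 0.1, 0, 0], [0, 0.12, 0, 0], [0, 0.12, 0, 0], [0, 0.12, 0, 0]],
  ],
)

```text
t: 52.85
eef_pos: [0.5006, -0.0328, 0.3828]
ee_rot: [-3.141, 0.0, 0.297]
force: [0.2, 1.0, 0.5]
width: 0.0878
```

```bash
python3 - <<'E'
from plan import *
from meas import *
p,d=grab('scene','end.png',scale=1.4);W=cloud('scene',d);pans('scene',W,p)
for n in('scene','top'):
    p,d=grab(n);W=cloud(n,d);
    m=reg(W,.56,.605,-.26,-.21,.112,.17);print(n,m.sum(),np.percentile(W[m][:,2],80) if m.any() else '')
    for q in('jar','bowl','oil'): print(q,[np.round(o['xyz'],3).tolist() for o in finder.find_in(n,q)][:2])
pans('top',W,p)
E
```

```text
scene comp 625 [0.514 0.382 0.039] px [362. 149.]
  dish [0.5375 0.3893] handle mean [0.4389 0.3558] yaw(+x axis) deg 18.7 outer [0.4124 0.3478] maxr 0.154 zout 0.07
scene comp 703 [0.566 0.231 0.039] px [344. 182.]
  dish [0.5894 0.2363] handle mean [0.492  0.2058] yaw(+x axis) deg 17.4 outer [0.4639 0.1967] maxr 0.153 zout 0.071
scene comp 221 [0.737 0.196 0.043] px [377. 221.]
 no handle [0.74322581 0.19022832]
scene 92 0.13219001938828198
jar [[0.761, 0.033, 0.082], [0.577, 0.269, 0.016]]
bowl [[0.778, 0.204, 0.028]]
oil [[0.612, -0.541, 0.134]]
top 70 0.13099900881350748
jar [[0.748, 0.046, 0.094]]
bowl [[0.792, 0.192, 0.025]]
oil [[0.586, -0.525, 0.127]]
top comp 128 [0.62  0.251 0.034] px [206. 178.]
 no handle [0.61384304 0.24801062]
top comp 177 [0.56  0.409 0.034] px [157. 195.]
 no handle [0.54548166 0.39828654]
```

View pics/end.png

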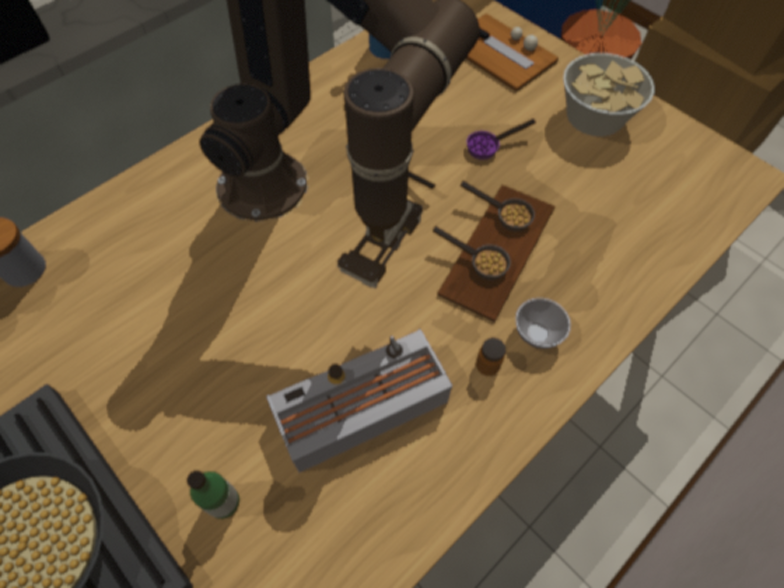

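```bash
python3 -c "
from station import job_done; print(job_done())"
```

```text
the job is handed in; nothing more can be done
None
```

The job is done and handed in at about 53 s; no verdict came back, so success is judged only from my own checks.

- **Pans in:** only two of the three pans were present. I slid them into bays 2 and 3. Before lighting, both measured in place, flat and straight out, with about 0–10 mm of play in x.
- **Lighting and running:** I pulled the gas knob up. Its top rose about 15 mm, from 0.131 to 0.147 m. I turned the key clockwise and held it, then let it spring back. The grill ran for over 7 s before I pushed the knob down.
- **Pans back:** both now stand on the board at about (0.538, 0.389) and (0.589, 0.236) m, with both dish centres well inside the board's edges.

**Last checks:**
- The knob's top is back at 0.131 m, its down height.
- The key looked back at rest in the pictures taken after I let go.
- The bowl, jar and bottle are within a few millimetres of where they started.
- In the final picture from the "top" camera, the arm hid most of the pans, so their last positions come from the "scene" camera alone.

**Two irregularities:**
- The first pan sagged in the grip on the way over and was levelled on the deck edge before sliding in.
- The jaws closed to 17.6 mm at the key, not the bow's 10 mm. I therefore judged the stop by torque: 0.67 N m, far above the spring's 0.14.

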